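# Refit the workshop radio's battery cover and snap its catch over

### The job

The workshop radio lies on its face with fresh batteries in it. Put its battery cover back on: hook the cover's lip under the ledge at the low end of the battery bay, swing the other edge shut until the cover is fully home and flush, then tip the sprung catch over so that it snaps down across the cover's edge. Leave the other things on the bench where they are.

Things in the scene. Friction and masses are not known exactly. Their poses are not given: they have to be found in the camera images.
- cover: Loose battery cover, plain grey plastic, about 110 g: a plate 130 (x) by 82 (y) by 10 mm thick. Origin: centre of the plate's underside; z points out of the outer face, x from the lip to the opposite (catch) edge. It starts outer face up on the cutting mat, lip end roughly towards the robot (within 40 degrees).
- cover_lip (a point): Middle of the tip of the cover's lip, at half its thickness: cover frame (-74, 0, 2) mm. The lip sticks out 9 mm past the plate's -x end, is 70 mm wide and 4 mm thick, level with the underside (cover z 0 to 4), so that above it is a 6 mm step up to the outer face.
- cover_rib (a point): Middle of the top of the cover's grip rib: cover frame (0, 0, 34) mm. The rib stands on the middle of the outer face and runs along x, from the lip towards the catch edge: 52 mm long (x -26 to 26), 14 mm thick (y -7 to 7), 24 mm high (z 10 to 34).
- cover_top (a point): Middle of the cover's catch edge, on the outer face: cover frame (65, 0, 10) mm.
- mat: Cutting mat, fixed, 240 x 210 x 3 mm, origin under its centre; the cover lies on it. Mat and radio may change places (left or right).
- radio: Workshop radio, fixed, lying on its face on a cork sheet: 210 (x) by 250 (y) mm; origin on the bench under its middle, z up. Wedge-shaped: the back, facing up, rises 8 degrees from 60 mm high at the end near the robot to 89 mm at the far end, where its carrying handle is.
- bay: Battery bay in the radio's back. Origin: middle of the ledge's edge, on the back's surface, 66 mm over the bench; x runs up the slope along the bay, y across it, z out of the back. Recess for the cover: x 0 to 133.5, y -43 to 43 mm, 10 mm deep to a rebate at its sides (|y| over 36, from x = 16 on) and top (x over 123.5). Shut, the cover rests there flush, axes along the bay's.
- ledge (a point): Middle of the ledge's edge, at half its thickness: bay frame (0, 0, -2) mm. The ledge is 4 mm thick (bay z -4 to 0); the pocket under it (bay x -16 to 0, 86 mm wide) takes the lip. Bay is open to z = -40 for x under 18 mm; beyond, battery tops at z = -14. The plate has 3.5 mm of play in x; laid flat the 9 mm lip does not go in, tilted about 25 degrees it does.
- catch (a joint): Angle of the catch, rad: 0 = tipped back (start), 2.0 = down across the cover's edge, its stop. Over-centre spring: short of 1.0 it springs back to 0, past 1.0 it springs down to 2.0; the push needed near its tip is 2 to 4 N. If the cover is not flush the catch cannot go down fully.
- catch_hinge (a point): Middle of the catch's hinge pin, which runs along the bay's y: bay frame (146, 0, 6.5) mm.
- catch_tip (a point): Near the free end of the catch flap, 28 mm from the hinge. The flap is 46 mm wide (along the bay's y), 30 mm long, 5 mm thick, with a low thumb ridge at its end. Tipped back it stands 34 mm over the radio's back, leaning towards the high end; down, it reaches from the hinge to bay x = 116 mm, its underside 1 mm over the back's surface and its ridge 10.5 mm over it.
- cell_a: Spent battery cell standing on the mat, diameter 26, height 50 mm; origin under its centre. A bystander.
- cell_b: Another such cell, bystander.
- screwdriver: Screwdriver lying at the right, 160 mm, bystander.
- spool_a: Thread spool, diameter 34, height 50 mm, standing at the far side; bystander.
- spool_b: Another spool, bystander.
- spool_c: Another spool, bystander.
- shears: Fabric shears lying at the left, 220 mm, bystander.
- tape_measure: Round tape measure, diameter 68 mm, at the right; bystander.
- snap_tin: Tin, diameter 64, height 55 mm, at the far side; bystander.
Mind the look-alikes: they are no part of the job. Of the things that look like the cover, the smallest one is meant.

How it is judged:
By the outcome, as a careful person would: the job done as asked, in the order asked, and still so for the second after the job is handed in, with the robot touching nothing.
It also fails if it takes over 59 s, if anything falls off the work surface, if the arm or the gripper's body presses on something with over 40 N, if the wrist force passes 120 N, or if a joint passes its speed limit or range.

### The arm

A 6-joint arm with a two-finger parallel gripper is mounted at the origin on the work surface. World frame = base frame: x ahead of the robot, y to its left, z up, the work surface at z = 0. Lengths are in m, angles in rad, forces in N, time in s.
With the tool pointing down it reaches from about 0.25 to 0.775 m from the base axis. Payload 4 kg.
Tool frame: the origin (TCP) lies at the very end of the fingers, on their centre line; the grasp point (between the pads) lies 19 mm behind it; y points along the fingers, x is the direction in which the jaws open and shut, and the axes are right-handed (so a half turn about y gives the same grasp; the last joint's range is limited). The gripper opens to 94 mm and grips with 3 to 60 N. Pads are 16 mm wide; open, the fingers measure 119 mm over their backs; the gripper's body (75 mm by 177 mm) begins 78 mm behind the grasp point.
Start: joints at [1.117, 0.087, 1.371, -0, 1.684, -0.103], TCP at [0.189, 0.517, 0.206] pointing down, gripper open.
Joint ranges: [-3.1, 3.1], [-0.76, 2.03], [0.27, 2.55], [-1.08, 4.22], [0.17, 2.65], [-2.57, 2.57]. Speed limits (rad/s): [2.79, 2.79, 3.14, 3.14, 3.14, 3.14].

### API

Orientations are given as [roll, pitch, yaw] about the fixed x, y, z axes, in that order (R = Rz(yaw) Ry(pitch) Rx(roll)).
In Python, from bench import robot gives the robot as it stands.
- The arm moves only by the shell command python3 -m handwheel 'ROWS' [OPENING]. ROWS is JSON, a list of rows, each an object with "delta_pos": the shift along the tool's x, y, z in mm, a list of three; "yaw": the turn about the tool's y in rad. A call has 1 to 12 rows; each row is the pose to reach, as a shift and turn from the pose commanded when the call began, along the tool's axes at that moment; what a row does not reach only later rows make up. A row lasts 1/10 s, in which the tool goes at most 50 mm and 8.59 degrees, less where a joint would pass 70% of its speed; a pose out of reach is approached as far as the arm can. A call with a gripper value outside its range is refused whole. OPENING is the closure in counts, from 0 (fully open) to 255 (shut), set as the call begins (- or left out, the last holds). The fingers move at their own pace and stop on an object; the grip force is fixed at half the most. Time passes only in rows, so rows that repeat a pose let the fingers close. It gives the time, the measured TCP pose, the force and the opening at its end, in the units of the state.
- robot.get_obs(): the state, without advancing time (a new reading comes with each control period).
- robot.snapshot(name): name is "scene" or "side" or "wrist"; returns a dict with "image" (400x640x3 uint8, red, green, blue), "fx", "fy", "cx", "cy" (pixels), "k1" (the pictures are not rectified: a ray, as slopes to the right and down, at radius r is drawn at 1 + k1 r^2 times it, then the intrinsics apply), "rvec" (rotation vector, rad) and "tvec" (3), from world to camera coordinates, as OpenCV has them. Camera axes: x right, y down, z forward; pixel columns grow to the right and rows downward; lengths in m; the calibration is good to about 2 mm. A picture is of the moment at which its call begins. There is no depth.
- robot.close_job(): hands the job in, once; it reports no verdict.
The state is a dict: "time": time; "joint_positions": joint angles; "qvel": joint speeds; "joint_torque": joint torques, N m; "tool_pos": TCP position; "ee_rot": TCP orientation; "wrist_force": force on the tool from outside, world axes, zero at the start; "wrist_torque": the same for the moment, N m; "width": finger opening in m.
Only numpy, scipy, OpenCV 4.12 (cv2) and the standard library are available. Lean on these libraries where they do the work, as an engineer would, in place of code of your own. Each camera call takes 0.05 s, during which the arm holds its last target.

## Working session

There is one attempt and no reset: what is moved stays moved. The work goes in short steps, Python scripts to look and compute and a shell command to move; the robot and the scene stay as the last step left them, time stands still between calls to the robot, and variables do not carry over. Pictures are saved under pics/ and viewed, and the job is handed in when it is done.

```bash
ls; mkdir -p pics
cat > h.py <<'E'
import numpy as np, cv2
from bench import robot
from scipy.spatial.transform import Rotation as R
def snap(n,f):
    s=robot.snapshot(n); cv2.imwrite('pics/'+f+'.png',cv2.cvtColor(s['image'],cv2.COLOR_RGB2BGR))
    import pickle; pickle.dump(s,open('pics/'+f+'.pkl','wb')); return s
def load(f):
    import pickle; return pickle.load(open('pics/'+f+'.pkl','rb'))
def K(s): return np.array([[s['fx'],0,s['cx']],[0,s['fy'],s['cy']],[0,0,1.]]),np.array([s['k1'],0,0,0,0.])
def proj(s,P):
    k,d=K(s); return cv2.projectPoints(np.array(P,float).reshape(-1,3),np.array(s['rvec'],float),np.array(s['tvec'],float),k,d)[0].reshape(-1,2)
def ray(s,uv):
    k,d=K(s); n=cv2.undistortPoints(np.array(uv,float).reshape(-1,1,2),k,d).reshape(-1,2)
    r=R.from_rotvec(np.array(s['rvec'],float).ravel()).as_matrix(); t=np.array(s['tvec'],float).ravel()
    return -r.T@t, np.c_[n,np.ones(len(n))]@r
def onz(s,uv,z):
    c,d=ray(s,uv); z=np.broadcast_to(z,(len(d),)); return c+d*((z-c[2])/d[:,2])[:,None]
def tri(ss,uvs):
    A=np.zeros((3,3));b=np.zeros(3)
    for s,uv in zip(ss,uvs):
        c,d=ray(s,[uv]);d=d[0]/np.linalg.norm(d[0]);M=np.eye(3)-np.outer(d,d);A+=M;b+=M@c
    return np.linalg.solve(A,b)
def RT(e): return R.from_euler('xyz',e).as_matrix()
E
python3 - <<'E'
from h import *
np.set_printoptions(precision=4,suppress=True)
o=robot.get_obs(); print(o)
for n in ['scene','side','wrist']:
    s=snap(n,n+'0'); print(n,s['fx'],s['k1'],ray(s,[[320,200]]))
E
```

```text
pics
{'time': 0.0, 'joint_positions': array([ 1.1169,  0.088 ,  1.3722, -0.    ,  1.6836, -0.1031]), 'qvel': array([ 0.0006, -0.0007,  0.001 , -0.0001,  0.0011,  0.0017]), 'joint_torque': array([  0.    , -34.0197, -30.2422,   0.0717,   0.0332,  -0.0002]), 'tool_pos': array([0.1888, 0.516 , 0.2043]), 'ee_rot': array([-1.5706,  0.0022,  1.22  ]), 'wrist_force': array([ 0.9937, -0.0304, -0.0201]), 'wrist_torque': array([ 0.0114, -0.0208,  0.0037]), 'width': 0.09365123538494638}
scene 438.81870211982726 -0.11038944418606099 (array([1.314 , 0.2311, 0.7862]), array([[-0.7347, -0.2208, -0.6415]]))
side 461.5574943616595 -0.04075721006551794 (array([ 0.1262, -0.7846,  1.1627]), array([[ 0.2526,  0.5714, -0.7811]]))
wrist 300.6740708582494 -0.040596865513413356 (array([0.1171, 0.5424, 0.3831]), array([[ 0.2308, -0.105 , -0.9675]]))
```

View pics/scene0.png

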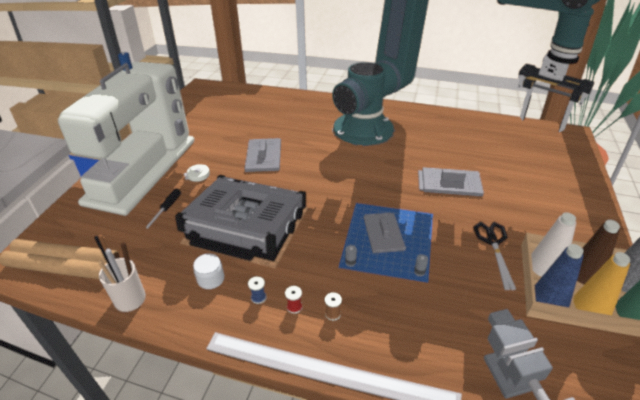

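View pics/side0.png

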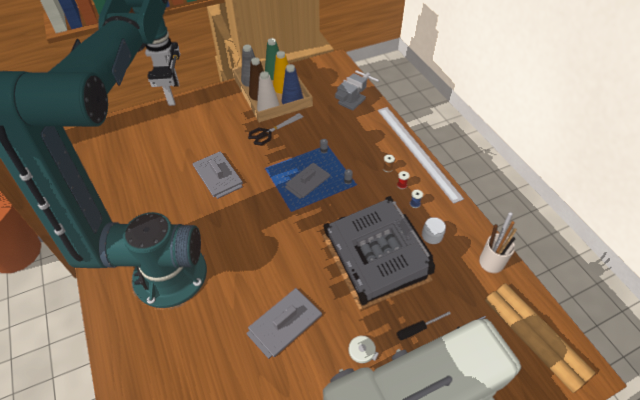

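View pics/wrist0.png

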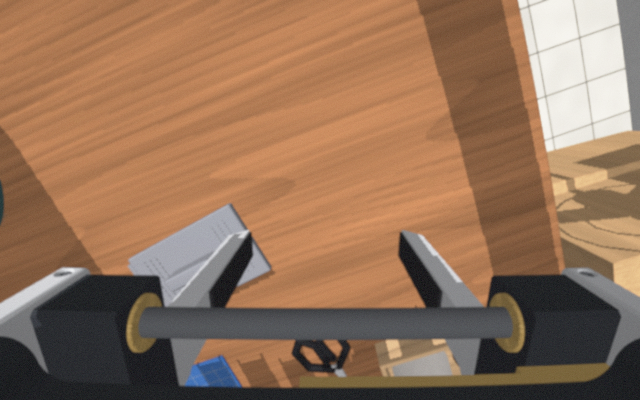

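The cover is on the blue mat at scene (383,232), and the radio is at scene (243,217). The other two grey plates off the mat are decoys. I'll zoom in next.

Run:
```python
from h import *
def crop(f,x,y,w,h,k):
    i=cv2.imread(f'pics/{f}.png')[y:y+h,x:x+w]; cv2.imwrite(f'pics/{f}_c{x}.png',cv2.resize(i,None,fx=k,fy=k,interpolation=cv2.INTER_CUBIC))
crop('scene0',335,195,110,85,7)
crop('scene0',170,165,145,105,5)
crop('side0',260,140,100,75,8)
crop('side0',315,190,125,115,5)
```

```text
(no output)
```

View pics/scene0_c335.png

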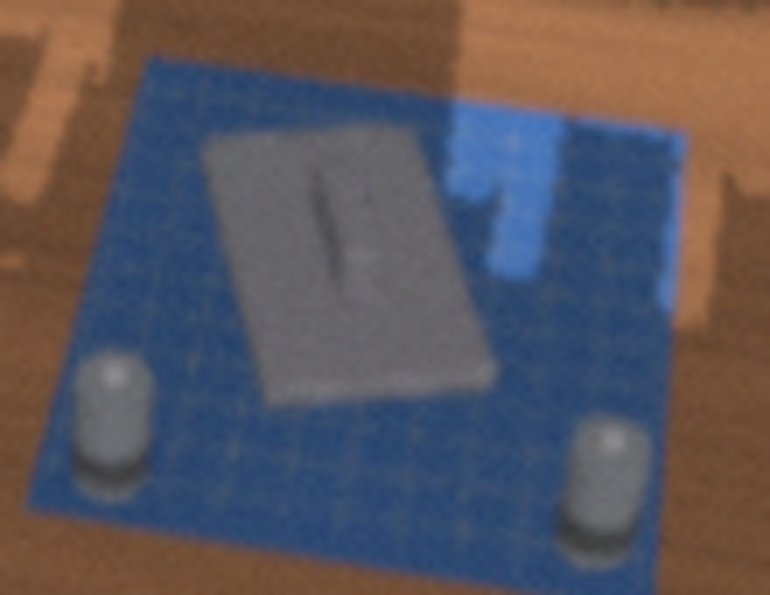

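View pics/scene0_c170.png

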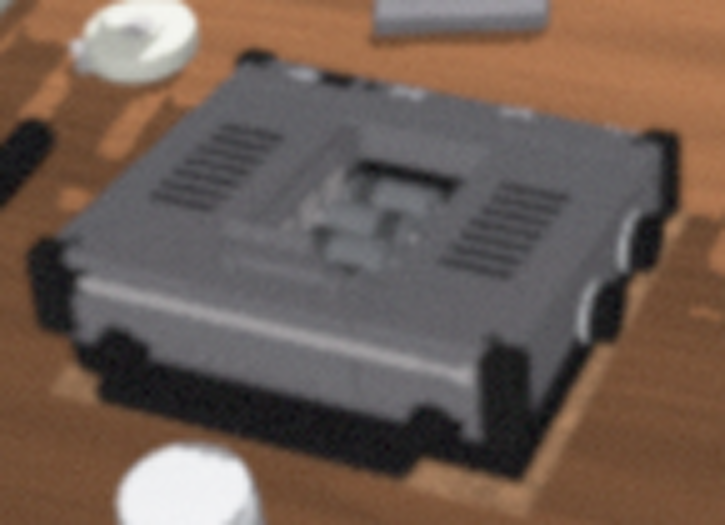

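View pics/side0_c260.png

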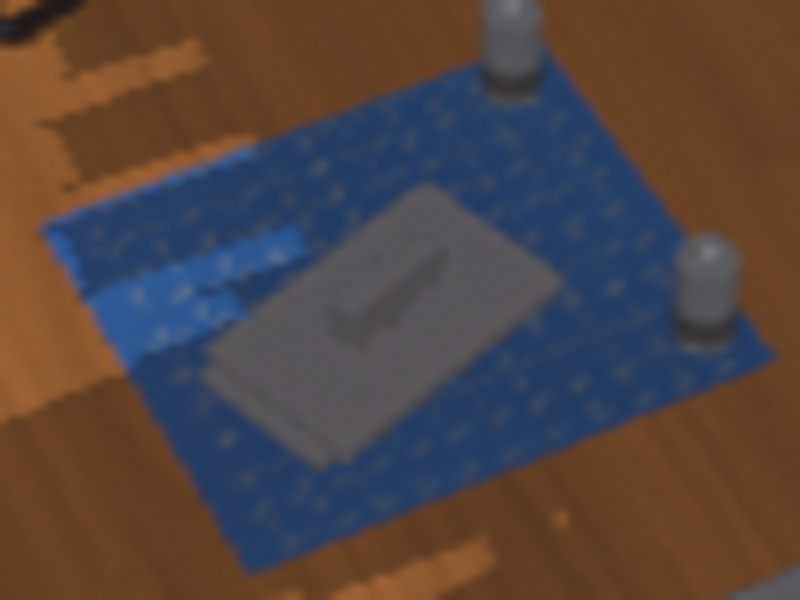

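View pics/side0_c315.png

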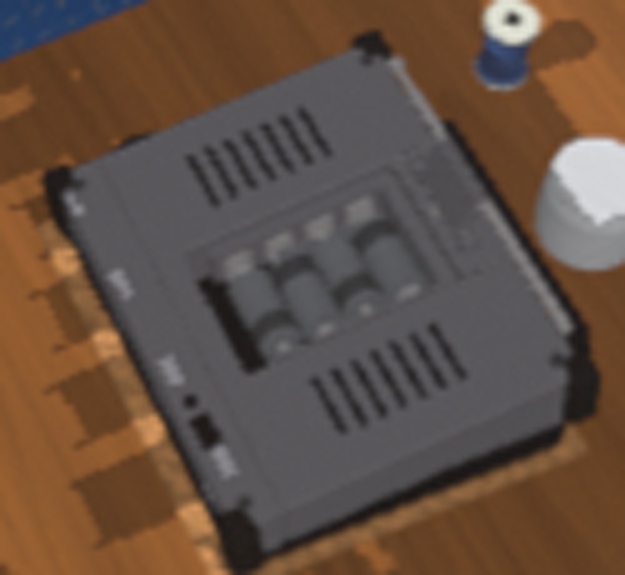

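```bash
cat >> h.py <<'E'
from scipy.optimize import least_squares
def fitpose(views, model, x0, T, pr=False):
    # views: list of (s, [(key,uv)...]); T(p)->(R,t)
    def f(p):
        r,t=T(p); e=[]
        for s,l in views: e.append((proj(s,[r@np.array(model[k])+t for k,_ in l])-np.array([u for _,u in l])).ravel())
        return np.concatenate(e)
    o=least_squares(f,x0,loss='soft_l1'); 
    print('pose',np.round(o.x,4),'deg',np.degrees(o.x[-1]).round(2),'resid px',np.round(f(o.x),1)); return o.x
COV={k:(x/1e3,y/1e3,z/1e3) for k,(x,y,z) in dict(lr=(-65,-41,10),ll=(-65,41,10),tr=(65,-41,10),tl=(65,41,10),rib0=(-26,0,34),rib1=(26,0,34)).items()}
def Tcov(z): return lambda p:(R.from_euler('z',p[2]).as_matrix(),np.array([p[0],p[1],z]))
E
python3 - <<'E'
from h import *
s=load('scene0');d=load('side0')
c=lambda x,y,k,ox,oy:(ox+(x+.5)/k-.5,oy+(y+.5)/k-.5)
S=[('ll',c(405,122,7,335,195)),('lr',c(205,140,7,335,195)),('tl',c(495,370,7,335,195)),('tr',c(268,388,7,335,195))]
D=[('ll',c(210,352,8,260,140)),('lr',c(342,455,8,260,140)),('tr',c(563,280,8,260,140)),('tl',c(430,183,8,260,140))]
fitpose([(s,S),(d,D)],COV,[.45,.1,0],Tcov(.003))
fitpose([(s,S)],COV,[.45,.1,0],Tcov(.003))
fitpose([(d,D)],COV,[.45,.1,0],Tcov(.003))
o=robot.get_obs(); w=load('wrist0'); Rt=RT(o['ee_rot'])
print(Rt); cc,dd=ray(w,[[320,200],[320,100],[420,200]]); print('cam in tool',Rt.T@(cc-o['tool_pos']),(dd@Rt))
E
```

```text
pose [0.5003 0.1538 0.3778] deg 21.65 resid px [ 1.4 -0.1 -0.5 -0.3  0.4 -0.4 -0.3 -0.2 -0.3 -0.2  0.9  0.2  0.9  0.
 -0.1 -0.1]
pose [0.5013 0.1533 0.3859] deg 22.11 resid px [ 0.9  0.  -1.  -0.   0.4 -0.3 -0.3  0.2]
pose [0.4992 0.1543 0.3691] deg 21.15 resid px [-0.7 -0.3  0.3  0.2  0.6  0.2 -0.3 -0.1]
[[ 3.43661557e-01 -7.18688678e-04 -9.39093295e-01]
 [ 9.39092058e-01 -1.53150029e-03  3.43662277e-01]
 [-1.68520784e-03 -9.99998569e-01  1.48597055e-04]]
cam in tool [-0.00026237 -0.17856561  0.07648015] [[-0.01769287  0.96748856 -0.25301848]
 [-0.01791912  1.05480562  0.06959882]
 [ 0.31618468  0.9677229  -0.2528965 ]]
```

```bash
python3 -m handwheel '[{"delta_pos":[-40,0,-70],"yaw":-0.15},{"delta_pos":[-234,76,-417],"yaw":-0.729},{"delta_pos":[-234,76,-417],"yaw":-0.729},{"delta_pos":[-234,76,-417],"yaw":-0.729},{"delta_pos":[-234,76,-417],"yaw":-0.729},{"delta_pos":[-234,76,-417],"yaw":-0.729},{"delta_pos":[-234,76,-417],"yaw":-0.729},{"delta_pos":[-234,76,-417],"yaw":-0.729},{"delta_pos":[-234,76,-417],"yaw":-0.729},{"delta_pos":[-234,76,-417],"yaw":-0.729},{"delta_pos":[-234,76,-417],"yaw":-0.729},{"delta_pos":[-234,76,-417],"yaw":-0.729}]' 130
python3 - <<'E'
from h import *
s=snap('wrist','wrist1'); print(robot.get_obs()['tool_pos'],robot.get_obs()['ee_rot'],robot.get_obs()['width'])
print(proj(s,[[.5,.154,.013]]))
E
```

```text
time: 1.35
tool_pos: [0.5004, 0.152, 0.1284]
ee_rot: [-1.569, -0.001, 1.946]
wrist_force: [-0.9, -0.3, -0.7]
width: 0.0458
[0.49982775 0.15341179 0.12895014] [-1.56940194e+00 -1.21448739e-03  1.94761841e+00] 0.04585700394635761
[[326.86832742 200.22356849]]
```

View pics/wrist1.png

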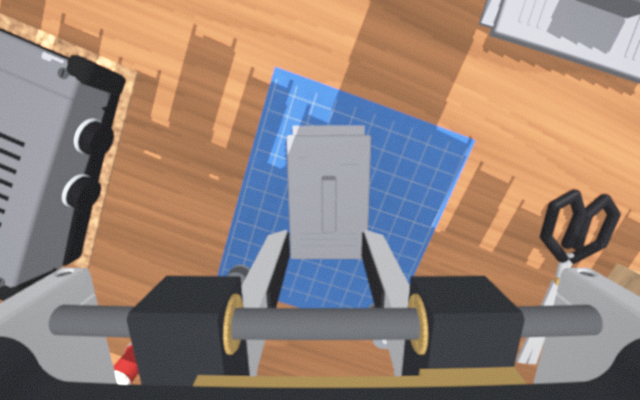

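Run:
```python
from h import *
w=load('wrist1')
i=cv2.imread('pics/wrist1.png')[110:280,260:400]; cv2.imwrite('pics/w1c.png',cv2.resize(i,None,fx=3.5,fy=3.5,interpolation=cv2.INTER_CUBIC))
r,t=Tcov(.003)([.5003,.1538,.3778]); 
for k in COV: print(k,proj(w,[r@COV[k]+t]))
```

```text
lr [[283.6719534  134.88181101]]
ll [[369.26506159 134.64687861]]
tr [[288.3270834  259.35091808]]
tl [[365.00722823 259.14935482]]
rib0 [[326.65333733 179.45713583]]
rib1 [[326.73290491 233.03614541]]
```

View pics/w1c.png

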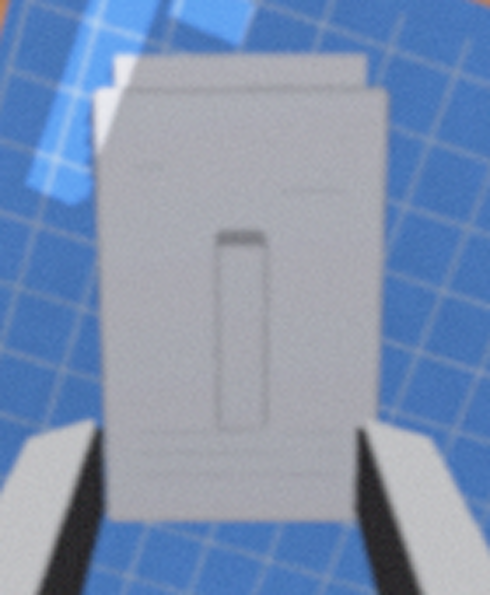

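Run:
```python
from h import *
w=load('wrist1');s=load('scene0');d=load('side0')
W=[('lr',(287.1,135.7)),('ll',(370.6,135.7)),('rib1',(329.3,232.3)),('rib0',(328.9,178))]
c=lambda x,y,k,ox,oy:(ox+(x+.5)/k-.5,oy+(y+.5)/k-.5)
S=[('ll',c(405,122,7,335,195)),('lr',c(205,140,7,335,195)),('tl',c(495,370,7,335,195)),('tr',c(268,388,7,335,195))]
D=[('ll',c(210,352,8,260,140)),('lr',c(342,455,8,260,140)),('tr',c(563,280,8,260,140)),('tl',c(430,183,8,260,140))]
fitpose([(w,W)],COV,[.45,.1,0],Tcov(.003))
p=fitpose([(w,W),(s,S),(d,D)],COV,[.45,.1,0],Tcov(.003))
# finger symmetric check: where is TCP projected
o=robot.get_obs();print(proj(w,[o['tool_pos']]), o['tool_pos'])
Rt=RT(o['ee_rot']); print('delta tool mm',1e3*Rt.T@(np.array([p[0],p[1],.017])-o['tool_pos']))
```

```text
pose [0.4995 0.1559 0.3792] deg 21.72 resid px [-1.1 -0.8  0.9 -1.1 -0.2  0.7  0.2  1.5]
pose [0.4996 0.1555 0.3738] deg 21.42 resid px [-1.3 -1.   0.8 -0.9 -0.8  0.7 -0.2  1.4  2.1 -0.1  0.2 -0.4  1.1 -0.4
  0.3 -0.2 -0.6 -0.6  0.4 -0.1  0.5 -0.2 -0.4 -0.4]
[[327.12329957 245.2659341 ]] [0.49982775 0.15341179 0.12895014]
delta tool mm [  1.82760884 111.95152807  -0.73358433]
```

```bash
python3 -m handwheel '[{"delta_pos":[2,45,0],"yaw":0},{"delta_pos":[2,85,0],"yaw":0},{"delta_pos":[2,105,0],"yaw":0},{"delta_pos":[2,112,0],"yaw":0},{"delta_pos":[2,112,0],"yaw":0},{"delta_pos":[2,112,0],"yaw":0}]' 130 && python3 -m handwheel '[{"delta_pos":[0,0,0],"yaw":0},{"delta_pos":[0,0,0],"yaw":0},{"delta_pos":[0,0,0],"yaw":0},{"delta_pos":[0,0,0],"yaw":0},{"delta_pos":[0,0,0],"yaw":0}]' 255
```

```text
time: 2.0
tool_pos: [0.5004, 0.1565, 0.0193]
ee_rot: [-1.574, 0.0, 1.95]
wrist_force: [0.0, -0.3, 0.0]
width: 0.0462
time: 2.5
tool_pos: [0.4997, 0.1553, 0.0178]
ee_rot: [-1.571, 0.0, 1.949]
wrist_force: [-0.5, 0.8, 1.7]
width: 0.0135
```

```bash
cat >> h.py <<'E'
RAD=dict(c0=(-105,125,60),c1=(-105,-125,60),c2=(105,125,89),c3=(105,-125,89))
# bay frame in radio frame: origin height 66 at radio x xb: 60+ (xb+105)*tan8=66 -> xb
A8=np.radians(8)
XB=-105+6/np.tan(A8)
RB=R.from_euler('y',-8,degrees=True).as_matrix()   # x up the slope
def bay2rad(p): return RB@(np.array(p,float)/1e3)+np.array([XB/1e3,0,.066])
BAY={k:bay2rad(v) for k,v in dict(b0l=(0,43,0),b0r=(0,-43,0),b1l=(133.5,43,0),b1r=(133.5,-43,0),s0l=(18,36,-14),s0r=(18,-36,-14),cr=(146,-23,6.5),cl=(146,23,6.5),
  n0=(-43.1,125,0),n1=(-43.1,-125,0)).items()}
Trad=lambda p:(R.from_euler('z',p[2]).as_matrix(),np.array([p[0],p[1],0]))
E
python3 - <<'E'
from h import *
print(XB)
s=load('scene0');d=load('side0')
print(onz(d,[(315+75/5,190+170/5),(315+215/5,190+540/5)],.06), onz(d,[(315+405/5,190+60/5),(315+575/5,190+330/5)],.089))
E
```

```text
-62.30778166569475
[[ 0.47178133 -0.07255848  0.06      ]
 [ 0.43590396 -0.31922221  0.06      ]] [[ 0.67480819 -0.10207327  0.089     ]
 [ 0.66332528 -0.30405664  0.089     ]]
```

```bash
python3 -m handwheel '[{"delta_pos":[0,-30,0],"yaw":0},{"delta_pos":[0,-70,0],"yaw":0},{"delta_pos":[0,-110,0],"yaw":0.1},{"delta_pos":[-40,-150,15],"yaw":0.2},{"delta_pos":[-80,-180,30],"yaw":0.32},{"delta_pos":[-120,-200,45],"yaw":0.42},{"delta_pos":[-144,-200,57],"yaw":0.52},{"delta_pos":[-144,-200,57],"yaw":0.52},{"delta_pos":[-144,-200,57],"yaw":0.52},{"delta_pos":[-144,-200,57],"yaw":0.52}]'
python3 - <<'E'
from h import *
s=snap('wrist','wrist2'); print(robot.get_obs()['tool_pos'],robot.get_obs()['ee_rot'],robot.get_obs()['width'])
E
```

```text
time: 3.5
tool_pos: [0.4992, 0.0014, 0.2165]
ee_rot: [-1.569, -0.001, 1.431]
wrist_force: [-0.5, 0.8, -1.2]
width: 0.014
[0.49927341 0.00157986 0.21647541] [-1.56890857e+00 -4.98094323e-04  1.43104532e+00] 0.013524621890069005
```

View pics/wrist2.png

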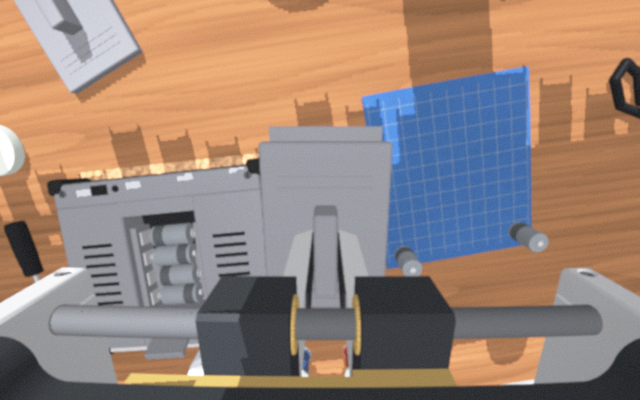

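Run:
```python
from h import *
i=cv2.imread('pics/wrist2.png')[150:305,50:270]; cv2.imwrite('pics/w2c.png',cv2.resize(i,None,fx=3.6,fy=3.6,interpolation=cv2.INTER_CUBIC))
```

```text
(no output)
```

View pics/w2c.png

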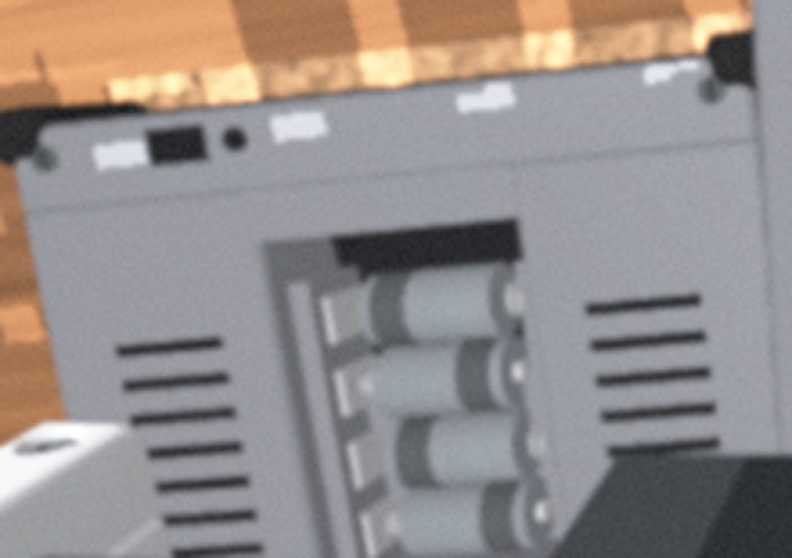

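Run:
```python
from h import *
w=load('wrist2');s=load('scene0');d=load('side0')
a=onz(w,[(123.6,217.5),(193.9,211.1)],.066); print(a, np.linalg.norm(a[1]-a[0])); v=a[1]-a[0]
yaw=np.arctan2(-v[0],v[1]); print('yaw',yaw)
m=a.mean(0); c=m[:2]-XB/1e3*np.array([np.cos(yaw),np.sin(yaw)]); print('centre',c)
r,t=Trad([*c,yaw])
for n,f in (('side0',d),('scene0',s)):
    im=cv2.imread(f'pics/{n}.png'); 
    x,y,w_,h_,k=(315,190,125,115,6) if n=='side0' else (170,165,145,105,5)
    im=cv2.resize(im[y:y+h_,x:x+w_],None,fx=k,fy=k,interpolation=cv2.INTER_CUBIC)
    for kk in BAY:
        u=(proj(f,[r@BAY[kk]+t])[0]-[x,y]+.5)*k-.5; cv2.circle(im,tuple(int(q) for q in u),3,(0,0,255),-1); cv2.putText(im,kk,tuple(int(q)+4 for q in u),0,.45,(0,255,255),1)
    cv2.imwrite(f'pics/{n}_ov.png',im)
```

```text
[[ 0.49635026 -0.23689625  0.066     ]
 [ 0.50035469 -0.15160155  0.066     ]] 0.08538864627971447
yaw -0.046913700486334656
centre [ 0.5605917  -0.19717092]
```

View pics/side0_ov.png

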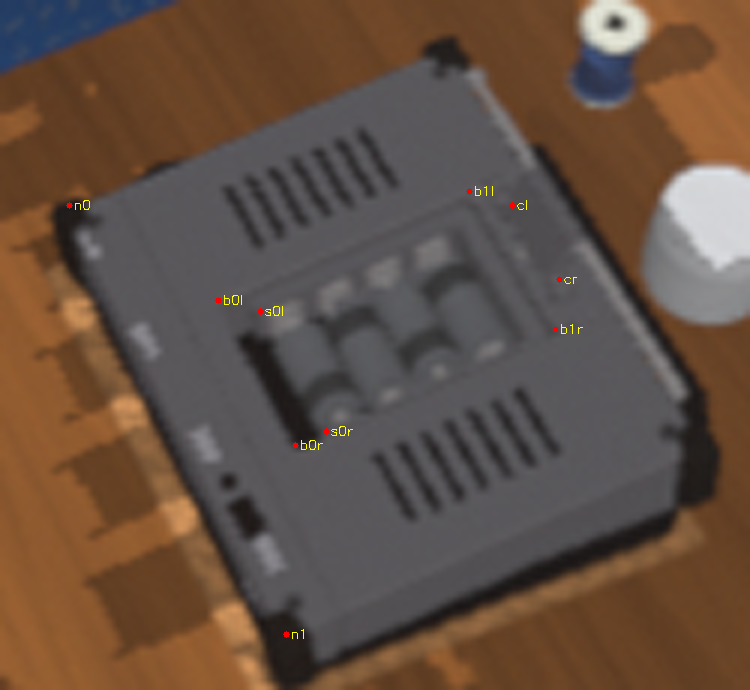

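View pics/scene0_ov.png

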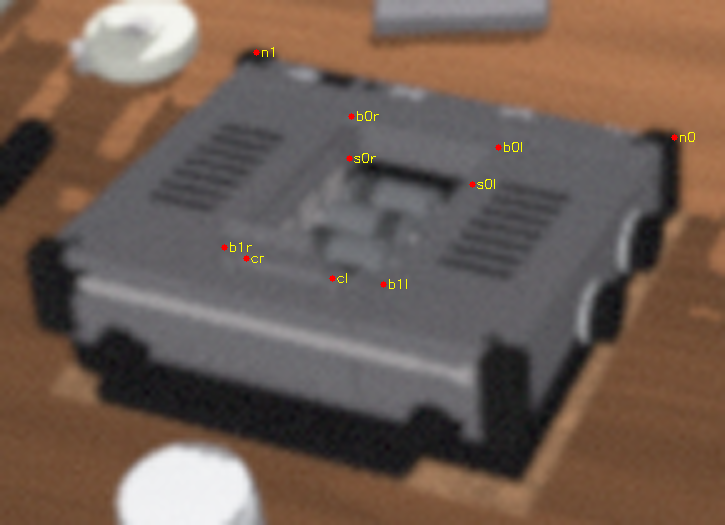

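Run:
```python
from h import *
w=load('wrist2');d=load('side0')
f=lambda x,y:(50+(x+.5)/3.6-.5,150+(y+.5)/3.6-.5)
for L,z in (([f(30,212),f(752,140)],.0635),([f(265,243),f(518,220)],.066),([f(240,105),f(700,62)],.0605),([f(117,351),f(700,299)],.073)):
    a=onz(w,L,z); v=a[1]-a[0]; print(a.round(4).tolist(),np.arctan2(-v[0],v[1]))
# side lines of recess, z rises along slope
def onplane(s,uv,p0,n):
    c,dd=ray(s,uv); return c+dd*(((p0-c)@n)/(dd@n))[:,None]
for yaw in (-.05,-.07):
    n=R.from_euler('z',yaw).as_matrix()@RB@[0,0,1]; p0=np.array([.498,-.194,.066])
    for L in ([f(265,243),f(325,540)],[f(518,220),f(552,490)],[f(22,180),f(70,418)]):
        a=onplane(w,L,p0,n);v=a[1]-a[0];print('side',yaw,a.round(4).tolist(),np.arctan2(v[1],v[0]))
    g=lambda x,y:(315+(x+.5)/6-.5,190+(y+.5)/6-.5)
    print('sidecam corners',onplane(d,[g(470,205),g(527,340),g(226,300),g(300,450)],p0,n).round(4).tolist())
```

```text
[[0.4749, -0.3164, 0.0635], [0.4853, -0.0729, 0.0635]] -0.042332686786815836
[[0.4959, -0.2372, 0.066], [0.4999, -0.1519, 0.066]] -0.047135776704824495
[[0.4512, -0.235, 0.0605], [0.4591, -0.0849, 0.0605]] -0.052803781199980346
[[0.5236, -0.2947, 0.073], [0.5319, -0.0971, 0.073]] -0.04233274826350418
side -0.05 [[0.4959, -0.2372, 0.066], [0.5971, -0.2399, 0.0802]] -0.026701924850477985
side -0.05 [[0.4999, -0.1519, 0.066], [0.5893, -0.1584, 0.0786]] -0.07248819937873668
side -0.05 [[0.4643, -0.3164, 0.0621], [0.5448, -0.3201, 0.0734]] -0.04552686759983675
sidecam corners [[0.6285, -0.1643, 0.0841], [0.6143, -0.2415, 0.0827], [0.5037, -0.153, 0.0665], [0.497, -0.2403, 0.0662]]
side -0.07 [[0.4958, -0.2371, 0.0661], [0.5971, -0.2398, 0.0803]] -0.026769521458630832
side -0.07 [[0.4999, -0.152, 0.0659], [0.5894, -0.1585, 0.0785]] -0.07247198598557625
side -0.07 [[0.4642, -0.3161, 0.0625], [0.5446, -0.3197, 0.0738]] -0.04556563555970681
sidecam corners [[0.6286, -0.1643, 0.084], [0.6142, -0.2416, 0.0828], [0.5037, -0.1529, 0.0664], [0.4969, -0.2404, 0.0663]]
```

```bash
python3 -m handwheel '[{"delta_pos":[-40,0,25],"yaw":-0.05},{"delta_pos":[-80,0,45],"yaw":-0.094},{"delta_pos":[-120,15,67],"yaw":-0.094},{"delta_pos":[-160,40,67],"yaw":-0.094},{"delta_pos":[-203,70,67],"yaw":-0.094},{"delta_pos":[-203,95,67],"yaw":-0.094},{"delta_pos":[-203,110,67],"yaw":-0.094},{"delta_pos":[-203,116,67],"yaw":-0.094},{"delta_pos":[-203,116,67],"yaw":-0.094},{"delta_pos":[-203,116,67],"yaw":-0.094}]'
python3 - <<'E'
from h import *
s=snap('wrist','wrist3');s=snap('side','side3'); print(robot.get_obs()['tool_pos'],robot.get_obs()['ee_rot'],robot.get_obs()['width'])
i=cv2.imread('pics/side3.png')[150:350,180:440]; cv2.imwrite('pics/s3c.png',cv2.resize(i,None,fx=3,fy=3,interpolation=cv2.INTER_CUBIC))
E
```

```text
time: 4.55
tool_pos: [0.4055, -0.1906, 0.1023]
ee_rot: [-1.572, 0.001, 1.525]
wrist_force: [-0.2, 0.5, -0.7]
width: 0.0141
[ 0.4056708  -0.19099947  0.10279947] [-1.57304280e+00  1.20863362e-03  1.52431409e+00] 0.013464894804378407
```

View pics/wrist3.png

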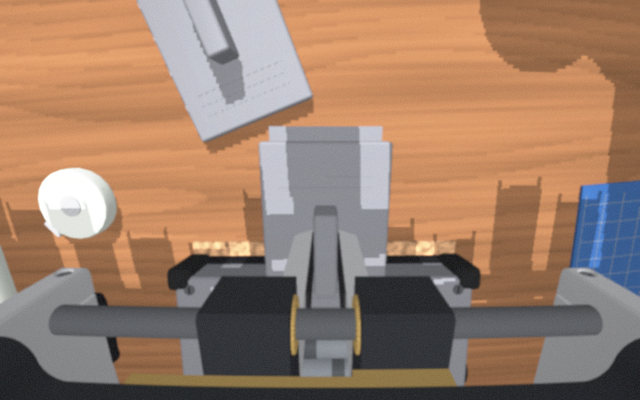

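View pics/s3c.png

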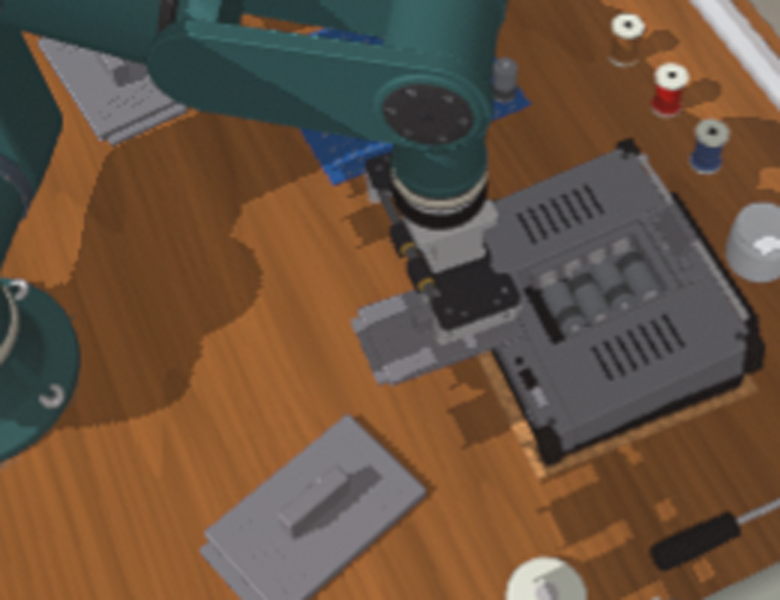

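```bash
python3 -m handwheel '[{"delta_pos":[0,15,0],"yaw":0},{"delta_pos":[0,22,0],"yaw":0},{"delta_pos":[0,26,0],"yaw":0},{"delta_pos":[0,29,0],"yaw":0},{"delta_pos":[0,32,-1],"yaw":0},{"delta_pos":[0,34,-1],"yaw":0},{"delta_pos":[0,36,-2],"yaw":0}]'
python3 - <<'E'
from h import *
s=snap('wrist','wrist4'); print(robot.get_obs()['tool_pos'],robot.get_obs()['wrist_force'],robot.get_obs()['wrist_torque'])
E
```

```text
time: 5.35
tool_pos: [0.4054, -0.1914, 0.0667]
ee_rot: [-1.568, 0.001, 1.523]
wrist_force: [-9.9, 1.3, 8.5]
width: 0.0136
[ 0.40537157 -0.19137269  0.06655668] [-6.78536845  1.45571678  7.73236034] [0.21199882 0.99907131 0.01261737]
```

View pics/wrist4.png

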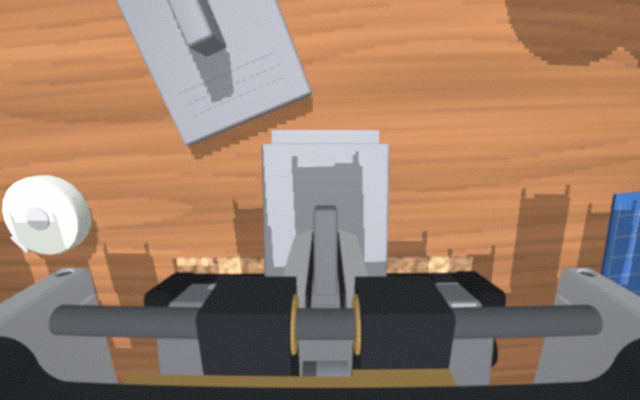

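```bash
python3 -m handwheel '[{"delta_pos":[0,2,-2],"yaw":0},{"delta_pos":[0,4,-4],"yaw":0},{"delta_pos":[0,5,-6],"yaw":0},{"delta_pos":[0,6,-8],"yaw":0},{"delta_pos":[0,7,-10],"yaw":0},{"delta_pos":[0,7,-10],"yaw":0}]'
python3 - <<'E'
from h import *
s=snap('wrist','wrist5');s=snap('side','side5');s=snap('scene','scene5'); print(robot.get_obs()['tool_pos'],robot.get_obs()['wrist_force'],robot.get_obs()['wrist_torque'])
i=cv2.imread('pics/side5.png')[150:350,180:440]; cv2.imwrite('pics/s5c.png',cv2.resize(i,None,fx=3,fy=3,interpolation=cv2.INTER_CUBIC))
E
```

```text
time: 6.0
tool_pos: [0.4126, -0.192, 0.0594]
ee_rot: [-1.561, 0.001, 1.523]
wrist_force: [-14.1, 1.5, 9.3]
width: 0.0141
[ 0.41258341 -0.19194558  0.0593546 ] [-13.95045544   0.41619757   9.31057025] [0.07849819 2.26411305 0.01579253]
```

View pics/wrist5.png

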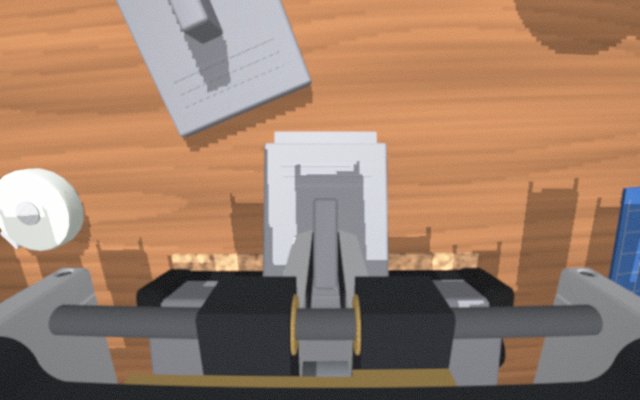

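View pics/s5c.png

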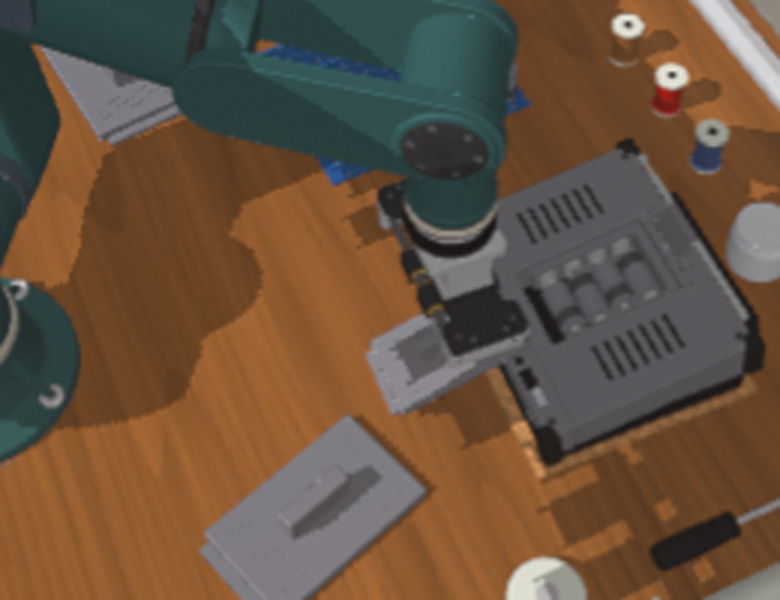

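```bash
cat >> h.py <<'E'
COV.update(tl0=(-.074,.035,.004),tr0=(-.074,-.035,.004),rb0l=(-.026,.007,.034),rb0r=(-.026,-.007,.034))
def fitheld(w,W,o):
    # cover in tool frame: tilt th (lip down), pivot offset: p=(dx lateral, h TCP above... )
    tp=np.array(o['tool_pos']);rz=o['ee_rot'][2]-np.pi/2
    def T(p):
        r=R.from_euler('z',rz).as_matrix()@R.from_euler('y',-p[3]).as_matrix()
        # rib point (cover 0,0,.024) located at tcp + (p1 along u, p0 lateral, p2 up)
        q=tp+R.from_euler('z',rz).as_matrix()@np.array([p[1],p[0],p[2]])
        return r,q-r@np.array([0,0,.024])
    p=fitpose([(w,W)],COV,[0,0,.01,.2],T); return p,T
E
python3 - <<'E'
from h import *
w=load('wrist5')
W=[('tr0',(275,132)),('tl0',(377,132)),('lr',(265.5,144)),('ll',(386,144)),('rb0r',(314,199)),('rb0l',(337,199))]
fitheld(w,W,robot.get_obs())
w=load('wrist3')
W=[('tr0',(270,127)),('tl0',(382,127)),('lr',(261,142)),('ll',(391,142)),('rb0r',(314,206)),('rb0l',(338,206))]
fitheld(w,W,dict(tool_pos=[ 0.4056708 , -0.19099947 , 0.10279947],ee_rot=[0,0,1.52431409]))
E
```

```text
pose [ 2.000e-04 -4.300e-03  5.100e-03  2.899e-01] deg 16.61 resid px [ 0.6  0.4 -1.1  0.5 -0.4 -0.8  0.3 -0.7 -0.2  0.2  0.5  0.2]
pose [ 0.0008 -0.0037  0.0121  0.1806] deg 10.34 resid px [ 1.7  0.6 -1.7  0.6 -0.4 -1.4  0.4 -1.3 -0.6  0.3  0.6  0.3]
```

Run:
```python
from h import *
i=cv2.imread('pics/scene5.png')[120:260,170:330]; cv2.imwrite('pics/sc5c.png',cv2.resize(i,None,fx=5,fy=4.2,interpolation=cv2.INTER_CUBIC))
i=cv2.imread('pics/side5.png')[230:300,290:370]; cv2.imwrite('pics/s5d.png',cv2.resize(i,None,fx=8,fy=8,interpolation=cv2.INTER_CUBIC))
```

```text
(no output)
```

View pics/sc5c.png

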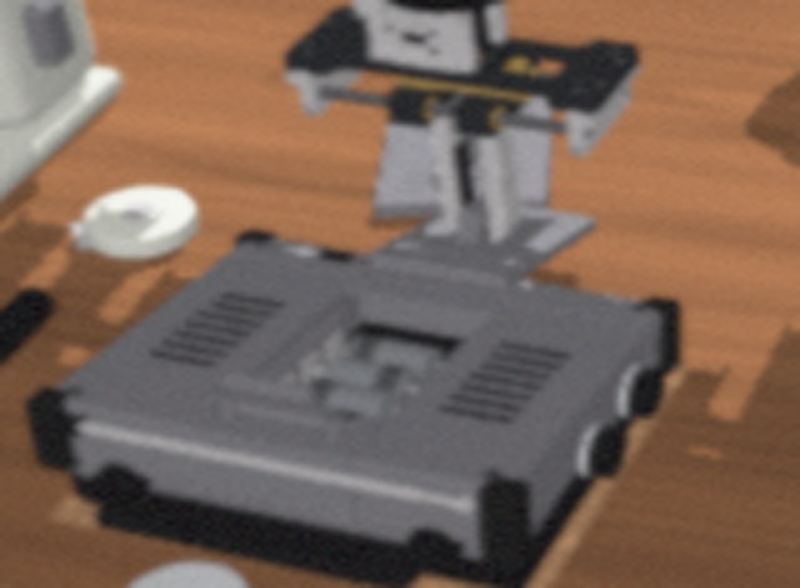

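View pics/s5d.png

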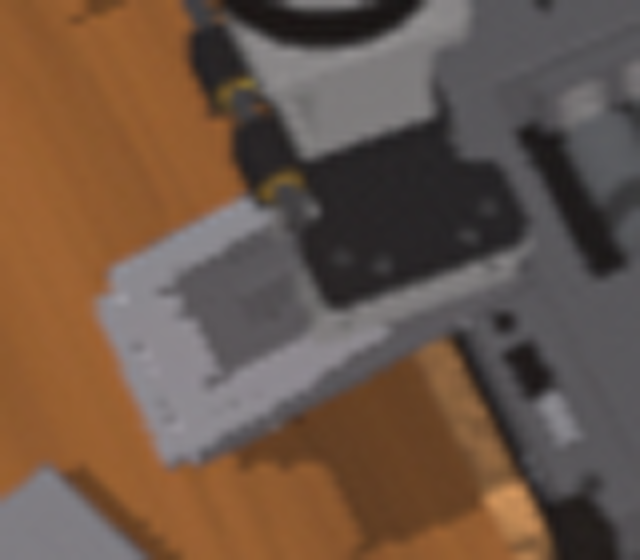

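Run:
```python
from h import *
w=load('wrist5');d=load('side5')
g=lambda x,y:(290+(x+.5)/8-.5,230+(y+.5)/8-.5)
a=tri([w,d],[(377,132),g(100,303)]);b=tri([w,d],[(275,132),g(165,463)])
print(a,b,np.linalg.norm(a-b),proj(d,[a,b]),proj(w,[a,b]))
```

```text
[ 0.34532684 -0.15340787  0.02660319] [ 0.34095853 -0.22272659  0.02983019] 0.06953114538191538 [[301.75425792 267.4437696 ]
 [310.25440982 287.42465645]] [[376.51772215 133.20805063]
 [275.04885539 131.72630777]]
```

```bash
python3 -m handwheel '[{"delta_pos":[0,2,-2],"yaw":0},{"delta_pos":[0,4,-4],"yaw":0},{"delta_pos":[0,5,-6],"yaw":0},{"delta_pos":[0,6,-8],"yaw":0},{"delta_pos":[0,6,-10],"yaw":0},{"delta_pos":[0,6,-10],"yaw":0}]'
python3 - <<'E'
from h import *
s=snap('wrist','wrist6');s=snap('side','side6'); print(robot.get_obs()['tool_pos'],robot.get_obs()['wrist_force'],robot.get_obs()['wrist_torque'])
i=cv2.imread('pics/side6.png')[230:300,290:370]; j=cv2.imread('pics/wrist6.png')[115:220,240:410]
cv2.imwrite('pics/s6d.png',np.hstack([cv2.resize(i,(400,350),interpolation=cv2.INTER_CUBIC),cv2.resize(j,(400,247),interpolation=cv2.INTER_CUBIC)[:247] if 0 else np.vstack([cv2.resize(j,(400,247),interpolation=cv2.INTER_CUBIC),np.zeros((103,400,3),np.uint8)])]))
E
```

```text
time: 6.75
tool_pos: [0.4149, -0.1919, 0.0514]
ee_rot: [-1.543, -0.0, 1.523]
wrist_force: [-29.4, -1.2, 15.5]
width: 0.014
[ 0.4148805  -0.19191763  0.05146148] [-29.43012102  -0.08929908  15.84139348] [-0.02358674  5.28015044 -0.00650308]
```

View pics/s6d.png

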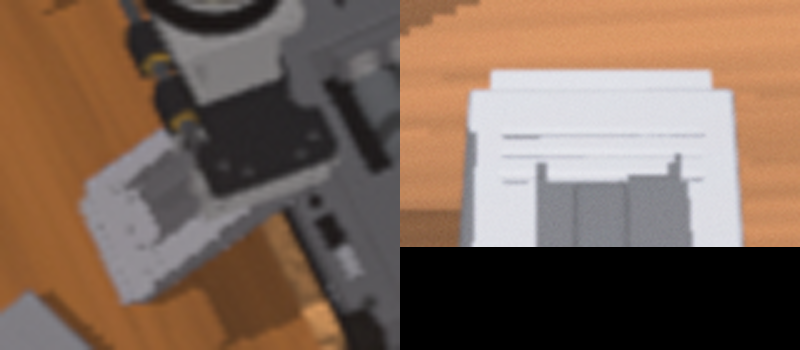

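```bash
cat >> h.py <<'E'
def tilt(tips,o,hp=.0092):
    rz=o['ee_rot'][2]-np.pi/2; m=(tips[0]+tips[1])/2; v=R.from_euler('z',-rz).as_matrix()@(m-np.array(o['tool_pos'])); v[2]-=hp
    print('tip mid',m.round(4),'width',np.linalg.norm(tips[0]-tips[1]).round(4),'rel',v.round(4),'len',np.hypot(v[0],v[2]).round(4),'tilt',np.degrees(np.arctan2(-v[2],-v[0]))-15.1)
E
python3 - <<'E'
from h import *
w=load('wrist6');d=load('side6')
g=lambda x,y:(290+(x+.5)/5-.5,230+(y+.5)/5-.5)
tilt([tri([w,d],[(372.2,144.7),g(82,203)]),tri([w,d],[(278.3,144.7),g(122,302)])],robot.get_obs())
E
```

```text
tip mid [ 0.354  -0.1889  0.006 ] width 0.0694 rel [-0.0609  0.0001 -0.0547] len 0.0819 tilt 26.797328111835448
```

```bash
python3 -m handwheel '[{"delta_pos":[0,-15,2],"yaw":0},{"delta_pos":[0,-25,2],"yaw":0},{"delta_pos":[0,-25,-1],"yaw":0},{"delta_pos":[0,-18,-1],"yaw":0},{"delta_pos":[0,-12,-1],"yaw":0},{"delta_pos":[0,-8,-1],"yaw":0},{"delta_pos":[0,-5,-1],"yaw":0},{"delta_pos":[0,-3,-1],"yaw":0},{"delta_pos":[0,-1,-1],"yaw":0},{"delta_pos":[0,0,-1],"yaw":0}]'
cat > look.py <<'E'
import sys; from h import *
n=sys.argv[1]; x,y=int(sys.argv[2]),int(sys.argv[3])
snap('wrist','wrist'+n);snap('side','side'+n);o=robot.get_obs(); print(o['tool_pos'],o['ee_rot'],o['wrist_force'],o['wrist_torque'],o['time'])
i=cv2.imread(f'pics/side{n}.png')[y:y+80,x:x+80]; j=cv2.imread(f'pics/wrist{n}.png')[110:250,240:410]
c=cv2.INTER_CUBIC
cv2.imwrite(f'pics/l{n}.png',np.hstack([cv2.resize(i,(400,400),interpolation=c),np.vstack([cv2.resize(j,(400,329),interpolation=c),np.zeros((71,400,3),np.uint8)])]))
E
python3 look.py 7 290 225
```

```text
time: 7.85
tool_pos: [0.4268, -0.1916, 0.0568]
ee_rot: [-1.569, -0.001, 1.523]
wrist_force: [-13.9, 6.4, 29.7]
width: 0.0141
[ 0.42673739 -0.19160229  0.05679515] [-1.56898778e+00 -6.51028624e-04  1.52347445e+00] [-13.34986913   4.28409508  25.07654558] [1.24608835 1.84313205 0.05844666] 7.95
```

View pics/l7.png

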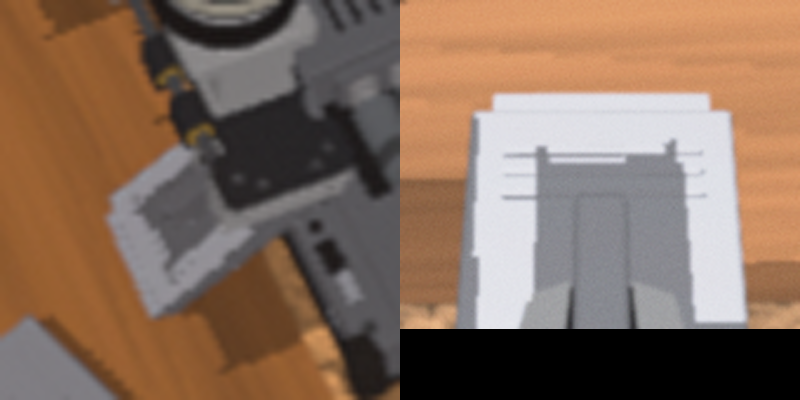

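Run:
```python
from h import *
w=load('wrist7');d=load('side7')
g=lambda x,y:(290+(x+.5)/5-.5,225+(y+.5)/5-.5)
tilt([tri([w,d],[(371.8,150.4),g(107,220)]),tri([w,d],[(279.5,150.4),g(151,317)])],robot.get_obs())
f=lambda x,y:(240+(x-400)/2.353,110+y/2.353)
W=[('tr0',f(493,95)),('tl0',f(710,95)),('lr',f(472,113)),('ll',f(731,113)),('rb0r',f(577,196)),('rb0l',f(628,196))]
fitheld(w,W,robot.get_obs())
```

```text
tip mid [ 0.3715 -0.1881  0.0018] width 0.0715 rel [-0.0553  0.0009 -0.0642] len 0.0848 tilt 34.15076904314555
pose [ 4.00e-04 -6.50e-03  4.90e-03  6.27e-01] deg 35.92 resid px [ 0.8  0.5 -0.6  0.5 -0.2 -0.7  0.4 -0.7 -0.7  0.1  0.3  0.1]
```

```bash
python3 -m handwheel '[{"delta_pos":[0,-30,5],"yaw":0},{"delta_pos":[0,-70,5],"yaw":0},{"delta_pos":[0,-100,0],"yaw":0},{"delta_pos":[0,-110,-40],"yaw":0},{"delta_pos":[0,-110,-80],"yaw":0},{"delta_pos":[0,-110,-115],"yaw":0},{"delta_pos":[0,-100,-129],"yaw":0},{"delta_pos":[0,-90,-129],"yaw":0},{"delta_pos":[0,-85,-129],"yaw":0},{"delta_pos":[0,-85,-129],"yaw":0}]' 
python3 look.py 8 330 215
```

```text
time: 8.95
tool_pos: [0.5548, -0.1979, 0.1355]
ee_rot: [-1.567, -0.001, 1.523]
wrist_force: [-0.8, 0.8, -1.1]
width: 0.0142
[ 0.55565202 -0.19834202  0.13754195] [-1.57050105e+00 -1.01152488e-04  1.52244776e+00] [ 0.92844041 -0.2940321  -0.55731849] [0.1296456  0.04531836 0.01882864] 9.05
```

View pics/l8.png

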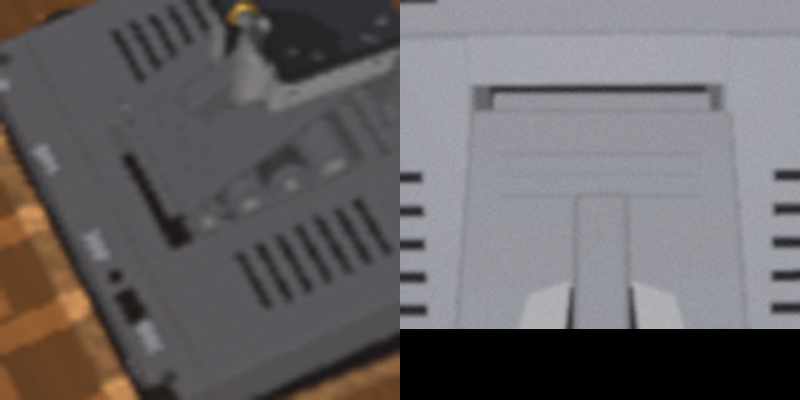

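View pics/wrist8.png

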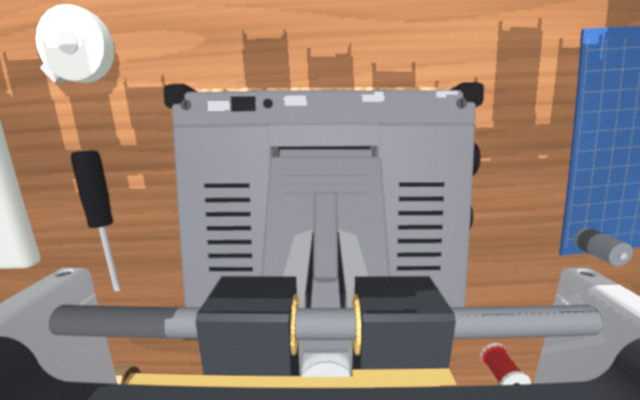

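View pics/side8.png

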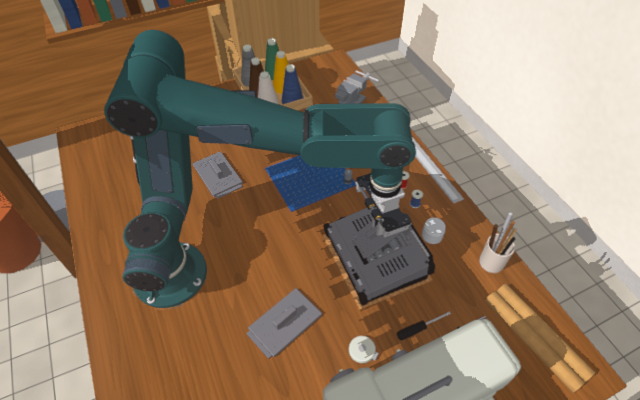

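Run:
```python
from h import *
w=load('wrist8'); o=robot.get_obs()
f=lambda x,y:(240+(x-400)/2.353,110+y/2.353)
a=onz(w,[f(472,86),f(724,86)],.066);print(a,np.linalg.norm(a[0]-a[1]))
W=[('tr0',f(493,93.5)),('tl0',f(710,93.5)),('lr',f(472,112)),('ll',f(730,112)),('rb0r',f(577,196)),('rb0l',f(628,196))]
p,T=fitheld(w,W,o)
r,t=T(p); rz=o['ee_rot'][2]-np.pi/2
O=a.mean(0)
n=R.from_euler('z',rz).as_matrix()@RB
for nm,c in dict(tip=(-.074,0,.004),tipb=(-.074,0,0),S=(-.065,0,.004),Q=(-.065,0,.01)).items():
    P=r@np.array(c)+t; print(nm,P.round(4),'bay mm',(1e3*n.T@(P-O)).round(1))
```

```text
[[ 0.49572754 -0.23965274  0.066     ]
 [ 0.49992503 -0.15226003  0.066     ]] 0.0874934507933329
pose [ 0.0008 -0.0071  0.0018  0.6137] deg 35.16 resid px [ 0.8  0.5 -0.7  0.6 -0.1 -0.8  0.6 -0.8 -0.7  0.1  0.2  0.1]
tip [ 0.4997 -0.1949  0.0804] bay mm [ 3.8  1.2 14. ]
tipb [ 0.502  -0.195   0.0771] bay mm [ 5.6  1.2 10.5]
S [ 0.507  -0.1952  0.0856] bay mm [11.8  1.2 18.1]
Q [ 0.5036 -0.195   0.0905] bay mm [ 9.   1.2 23.5]
```

```bash
python3 -m handwheel '[{"delta_pos":[-1,5,-4],"yaw":0},{"delta_pos":[-1,12,-4],"yaw":0},{"delta_pos":[-1,18,-4],"yaw":0},{"delta_pos":[-1,22,-4],"yaw":0},{"delta_pos":[-1,25,-4],"yaw":0},{"delta_pos":[-1,25,-4],"yaw":0},{"delta_pos":[-1,25,-4],"yaw":0}]' 
python3 look.py 9 330 215
```

```text
time: 9.75
tool_pos: [0.5605, -0.1995, 0.1125]
ee_rot: [-1.571, -0.0, 1.523]
wrist_force: [1.1, 0.2, -1.6]
width: 0.0138
[ 0.56065362 -0.19959074  0.11280907] [-1.57144571e+00  2.24647530e-04  1.52304137e+00] [ 0.40642101  0.29319746 -0.98427191] [ 0.02735684  0.02560298 -0.02306012] 9.85
```

View pics/l9.png

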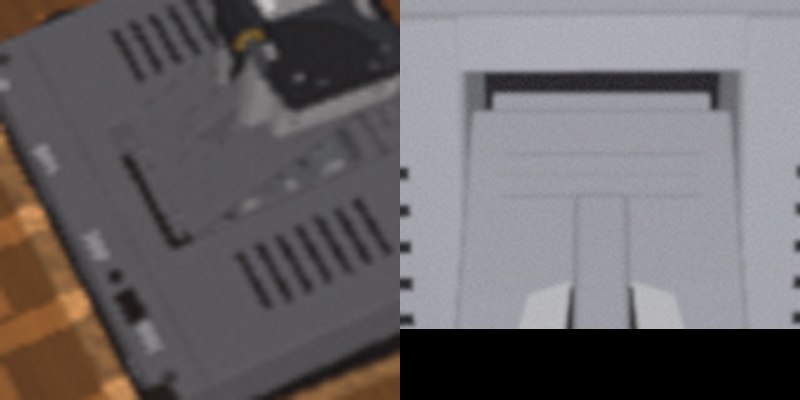

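```bash
python3 -m handwheel '[{"delta_pos":[0.5,1,2],"yaw":0},{"delta_pos":[0.5,1,4],"yaw":0},{"delta_pos":[0.5,1,6],"yaw":0},{"delta_pos":[0.5,1,8],"yaw":0},{"delta_pos":[0.5,1,9],"yaw":0},{"delta_pos":[0.5,1,9],"yaw":0}]' 
python3 look.py 10 330 215
```

```text
time: 10.45
tool_pos: [0.5513, -0.1986, 0.1115]
ee_rot: [-1.571, -0.0, 1.523]
wrist_force: [0.4, 0.7, -1.3]
width: 0.0138
[ 0.55147076 -0.19858676  0.11154177] [-1.57098764e+00 -2.83280736e-05  1.52294069e+00] [-0.06543013  0.1233304  -1.01455822] [-0.02649187 -0.043865   -0.05665398] 10.55
```

View pics/l10.png

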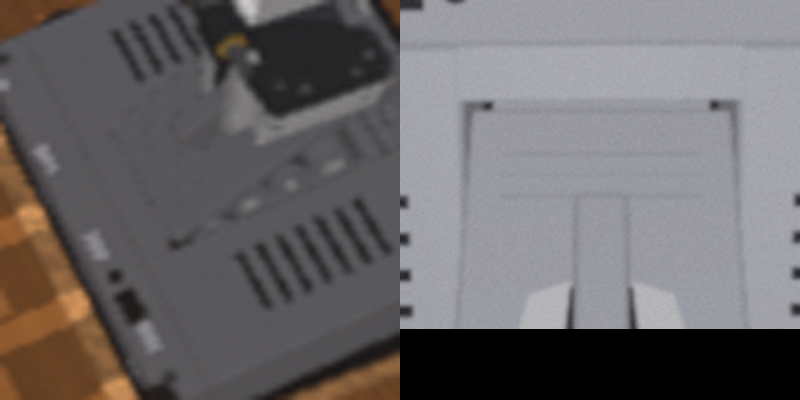

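```bash
python3 -m handwheel '[{"delta_pos":[0,0,1.5],"yaw":0},{"delta_pos":[0,0,2.5],"yaw":0},{"delta_pos":[0,0,2.5],"yaw":0},{"delta_pos":[0,3,0],"yaw":0},{"delta_pos":[0,6,-3],"yaw":0},{"delta_pos":[0,8,-5.5],"yaw":0},{"delta_pos":[0,8,-5.5],"yaw":0}]' 
python3 look.py 11 330 215
```

```text
time: 11.25
tool_pos: [0.5567, -0.1988, 0.1036]
ee_rot: [-1.569, -0.0, 1.523]
wrist_force: [-2.2, 0.9, 2.2]
width: 0.0137
[ 0.55671967 -0.19885329  0.10370644] [-1.57009908e+00  2.37429911e-05  1.52308117e+00] [-3.14296911  0.28047778  3.14699838] [0.1477825  0.7850532  0.05187304] 11.35
```

View pics/l11.png

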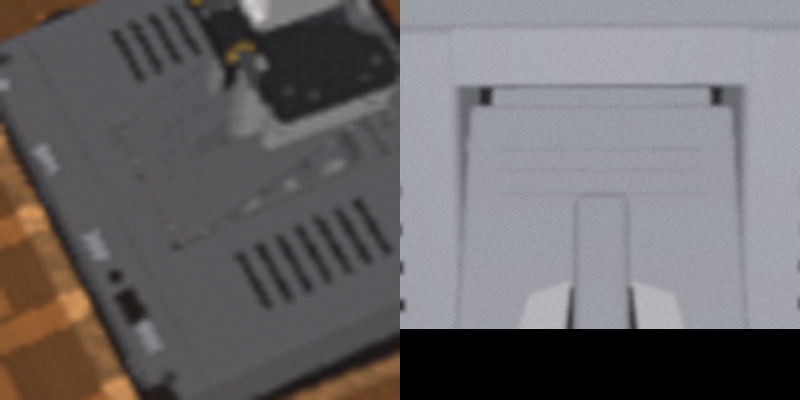

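```bash
python3 -m handwheel '[{"delta_pos":[0,0,2],"yaw":0},{"delta_pos":[0,0,4],"yaw":0},{"delta_pos":[0,1,5],"yaw":0},{"delta_pos":[0,3,5],"yaw":0},{"delta_pos":[0,4,5],"yaw":0},{"delta_pos":[0,4,5],"yaw":0}]' 
python3 look.py 12 330 215
```

```text
time: 11.95
tool_pos: [0.552, -0.1986, 0.1005]
ee_rot: [-1.571, 0.0, 1.523]
wrist_force: [-1.2, 0.6, 4.7]
width: 0.0142
[ 0.55205929 -0.1985518   0.10045024] [-1.57139176e+00  1.00378769e-04  1.52306470e+00] [-2.52385088  0.94823927  4.63543754] [ 0.32339191  0.61138974 -0.01176751] 12.05
```

View pics/l12.png

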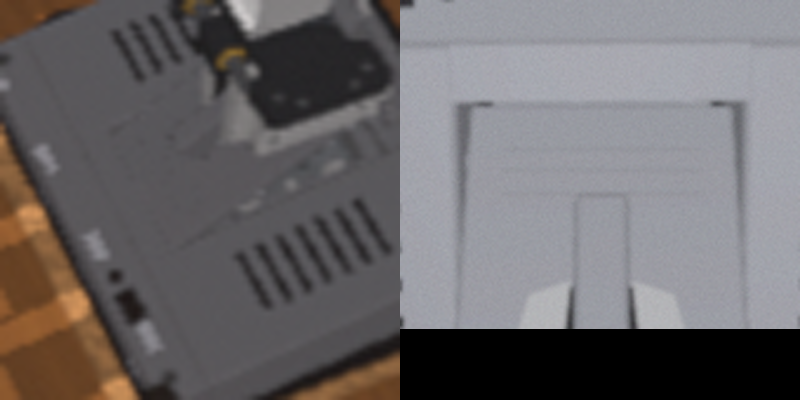

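```bash
python3 -m handwheel '[{"delta_pos":[0,2,-1],"yaw":0},{"delta_pos":[0,4,-3],"yaw":0},{"delta_pos":[0,6,-5],"yaw":0},{"delta_pos":[0,8,-7],"yaw":0},{"delta_pos":[0,10,-9],"yaw":0},{"delta_pos":[0,10,-9],"yaw":0}]' 
python3 look.py 13 330 215
```

```text
time: 12.65
tool_pos: [0.5618, -0.1991, 0.0906]
ee_rot: [-1.573, 0.0, 1.523]
wrist_force: [-0.5, -0.0, 5.2]
width: 0.0135
[ 0.56172445 -0.19905742  0.0906034 ] [-1.57287216e+00  2.82761584e-04  1.52310672e+00] [-0.2313818   0.66201126  5.29993894] [ 0.28412767  0.32417392 -0.00554452] 12.75
```

View pics/l13.png

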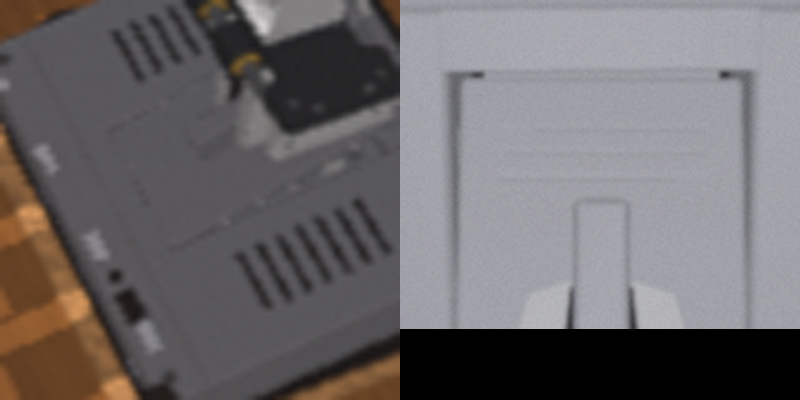

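```bash
python3 -m handwheel '[{"delta_pos":[0,2,-1],"yaw":0},{"delta_pos":[0,4,-3],"yaw":0},{"delta_pos":[0,6,-4.5],"yaw":0},{"delta_pos":[0,8,-6],"yaw":0},{"delta_pos":[0,9,-6.5],"yaw":0},{"delta_pos":[0,9,-6.5],"yaw":0}]' 
python3 look.py 14 330 215
```

```text
time: 13.35
tool_pos: [0.5687, -0.1994, 0.0818]
ee_rot: [-1.574, 0.0, 1.523]
wrist_force: [0.3, 0.7, 4.7]
width: 0.0137
[ 0.56872741 -0.19938003  0.08182224] [-1.57412856e+00  3.19346013e-04  1.52316306e+00] [0.75464938 1.21824024 5.70678243] [ 0.27297405  0.21332991 -0.06052692] 13.45
```

View pics/l14.png

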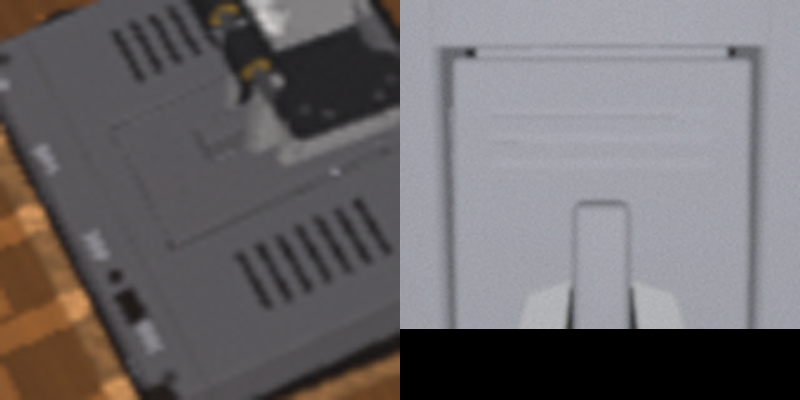

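```bash
python3 -m handwheel '[{"delta_pos":[0,1,1],"yaw":0},{"delta_pos":[0,2,1.5],"yaw":0},{"delta_pos":[0,4,0.5],"yaw":0},{"delta_pos":[0,5,0],"yaw":0},{"delta_pos":[0,6,0],"yaw":0},{"delta_pos":[0,6,0],"yaw":0}]' 
python3 look.py 15 330 215
```

```text
time: 14.05
tool_pos: [0.5709, -0.1995, 0.0779]
ee_rot: [-1.58, 0.001, 1.523]
wrist_force: [1.6, 0.9, 8.2]
width: 0.0137
[ 0.57081333 -0.1995144   0.07783985] [-1.57964848e+00  1.04589598e-03  1.52330988e+00] [3.35393172 1.86089483 8.06432514] [ 0.42869043 -0.16461063 -0.05856165] 14.15
```

View pics/l15.png

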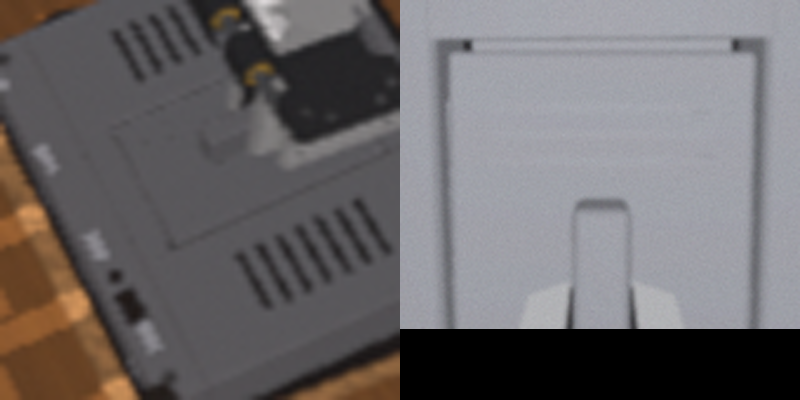

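```bash
python3 -m handwheel '[{"delta_pos":[0,0,0],"yaw":0},{"delta_pos":[0,0,0],"yaw":0},{"delta_pos":[0,0,0],"yaw":0},{"delta_pos":[0,-15,0],"yaw":0},{"delta_pos":[0,-50,0],"yaw":0},{"delta_pos":[0,-90,0],"yaw":0},{"delta_pos":[0,-110,30],"yaw":0},{"delta_pos":[0,-120,50],"yaw":0},{"delta_pos":[0,-120,50],"yaw":0}]' 130
python3 look.py 16 330 215
```

```text
time: 15.05
tool_pos: [0.5174, -0.1974, 0.1978]
ee_rot: [-1.576, 0.002, 1.522]
wrist_force: [-0.4, 0.1, -0.5]
width: 0.046
[ 0.51784573 -0.19691622  0.19459385] [-1.57207865e+00 -6.63554584e-05  1.52279978e+00] [-0.21211871 -0.19776884 -0.07242333] [0.0114171  0.0453757  0.04313442] 15.15
```

View pics/l16.png

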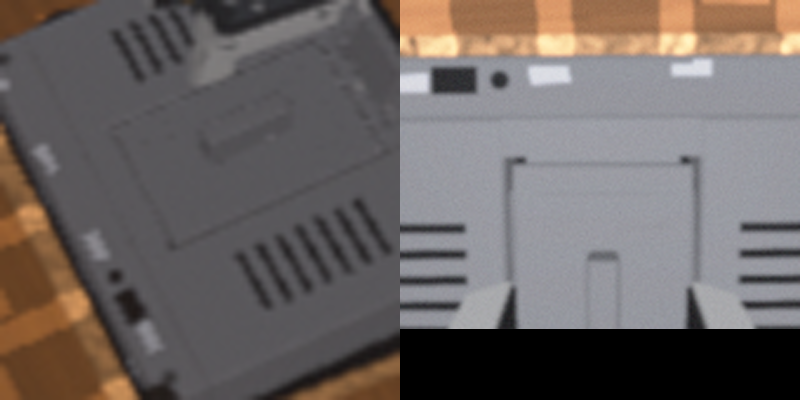

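View pics/wrist16.png

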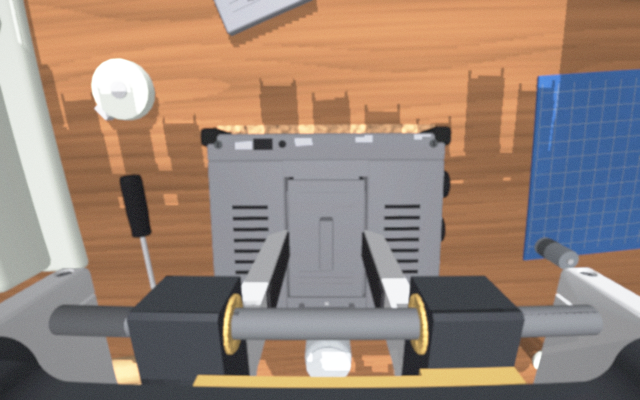

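```bash
python3 -m handwheel '[{"delta_pos":[0,0,-40],"yaw":0},{"delta_pos":[0,20,-84],"yaw":0},{"delta_pos":[0,50,-84],"yaw":0},{"delta_pos":[0,75,-84],"yaw":0},{"delta_pos":[0,90,-84],"yaw":0},{"delta_pos":[0,98,-84],"yaw":0},{"delta_pos":[0,104,-84],"yaw":0},{"delta_pos":[0,108,-84],"yaw":0},{"delta_pos":[0,111,-84],"yaw":0},{"delta_pos":[0,113,-84],"yaw":0},{"delta_pos":[0,113,-84],"yaw":0}]' 255
python3 look.py 17 330 215
```

```text
time: 16.25
tool_pos: [0.6018, -0.2012, 0.0822]
ee_rot: [-1.572, 0.0, 1.523]
wrist_force: [0.2, 0.3, 0.5]
width: 0.0005
[ 0.60169784 -0.20112925  0.08218964] [-1.57199037e+00  3.67796096e-04  1.52289981e+00] [-0.10137488  0.27117841  1.01039382] [-0.02378167 -0.00995248 -0.02570007] 16.35
```

View pics/l17.png

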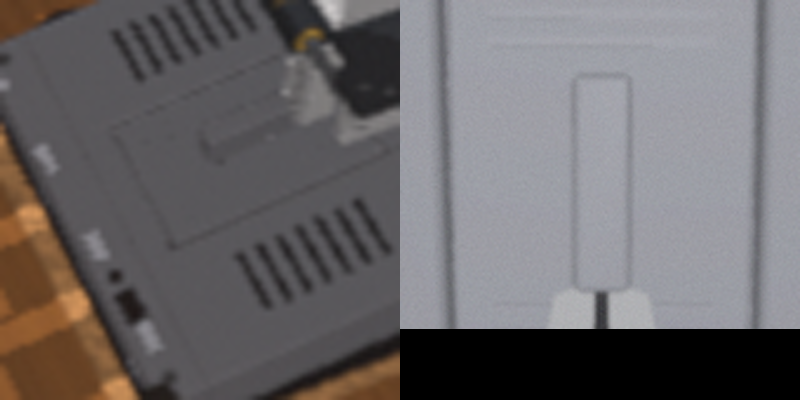

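```bash
for i in 1; do python3 -m handwheel '[{"delta_pos":[0,1,0],"yaw":0},{"delta_pos":[0,2,0],"yaw":0}]'; python3 -m handwheel '[{"delta_pos":[0,1,0],"yaw":0},{"delta_pos":[0,2,0],"yaw":0}]';python3 -m handwheel '[{"delta_pos":[0,1,0],"yaw":0},{"delta_pos":[0,2,0],"yaw":0},{"delta_pos":[0,2,0],"yaw":0}]'; done
```

```text
time: 16.55
tool_pos: [0.6019, -0.2012, 0.0817]
ee_rot: [-1.573, 0.001, 1.523]
wrist_force: [-2.3, 0.9, 9.2]
width: 0.0004
time: 16.75
tool_pos: [0.602, -0.2012, 0.0815]
ee_rot: [-1.574, 0.001, 1.523]
wrist_force: [-5.0, 1.8, 15.2]
width: 0.0003
time: 17.05
tool_pos: [0.602, -0.2012, 0.0814]
ee_rot: [-1.575, 0.002, 1.523]
wrist_force: [-7.1, 2.4, 17.0]
width: 0.0006
```

```bash
python3 -m handwheel '[{"delta_pos":[0,-30,0],"yaw":0},{"delta_pos":[0,-65,0],"yaw":0},{"delta_pos":[0,-80,-35],"yaw":0},{"delta_pos":[0,-80,-70],"yaw":0},{"delta_pos":[0,-75,-72],"yaw":0},{"delta_pos":[0,-75,-72],"yaw":0},{"delta_pos":[0,-75,-72],"yaw":0}]'
cat > look2.py <<'E'
import sys; from h import *
n=sys.argv[1]
snap('scene','scene'+n);snap('side','side'+n);o=robot.get_obs(); print(o['tool_pos'],o['ee_rot'],o['wrist_force'],o['time'])
c=cv2.INTER_CUBIC
i=cv2.imread(f'pics/scene{n}.png')[150:260,170:315]; j=cv2.imread(f'pics/side{n}.png')[180:300,320:440]
cv2.imwrite(f'pics/l{n}.png',np.vstack([np.hstack([cv2.resize(i,None,fx=3,fy=3.,interpolation=c),cv2.resize(j,(360,330),interpolation=c)])]))
E
python3 look2.py 18
```

```text
time: 17.75
tool_pos: [0.6722, -0.2042, 0.1494]
ee_rot: [-1.568, -0.001, 1.523]
wrist_force: [-0.2, 0.2, 0.0]
width: 0.0002
[ 0.6723541  -0.2043935   0.15061061] [-1.57021751e+00 -1.56076390e-04  1.52261524e+00] [0.18025094 0.18440654 0.15678497] 17.85
```

View pics/l18.png

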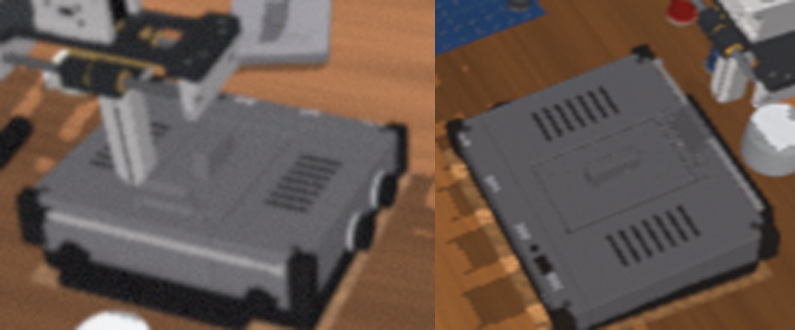

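```bash
cat > ov.py <<'E'
import sys; from h import *
n=sys.argv[1]; ang=float(sys.argv[2])
yaw=-.047; O=np.array([.4980,-.196,.066]); M=R.from_euler('z',yaw).as_matrix()@RB
outs=[]
for cam,(x,y,w,h,k) in (('scene',(175,165,110,90,3.6)),('side',(340,180,100,80,4))):
    f=load(cam+n); im=cv2.imread(f'pics/{cam}{n}.png')[y:y+h,x:x+w]; k=int(k*1); im=cv2.resize(im,(390,int(390*h/w)),interpolation=cv2.INTER_CUBIC); s=390/w
    raw=im.copy()
    d=np.pi-2+ang; dd=np.array([np.cos(d),0,np.sin(d)])*30
    for p in [(146,23,6.5),(146,-23,6.5),np.array([146,23,6.5])+dd,np.array([146,-23,6.5])+dd,(133.5,43,0),(133.5,-43,0),(0,43,0),(0,-43,0)]:
        u=(proj(f,[M@(np.array(p)/1e3)+O])[0]-[x,y]+.5)*s-.5; cv2.circle(im,tuple(int(round(q)) for q in u),2,(0,0,255),-1)
    outs.append(np.vstack([raw,im])[:640])
H=max(o.shape[0] for o in outs); outs=[np.vstack([o,np.zeros((H-o.shape[0],o.shape[1],3),np.uint8)]) for o in outs]
v=np.hstack(outs); v=v[:]; cv2.imwrite(f'pics/ov{n}.png',cv2.resize(v,None,fx=min(1,600/v.shape[0]),fy=min(1,600/v.shape[0])))
E
python3 ov.py 18 0
```

```text
(no output)
```

View pics/ov18.png

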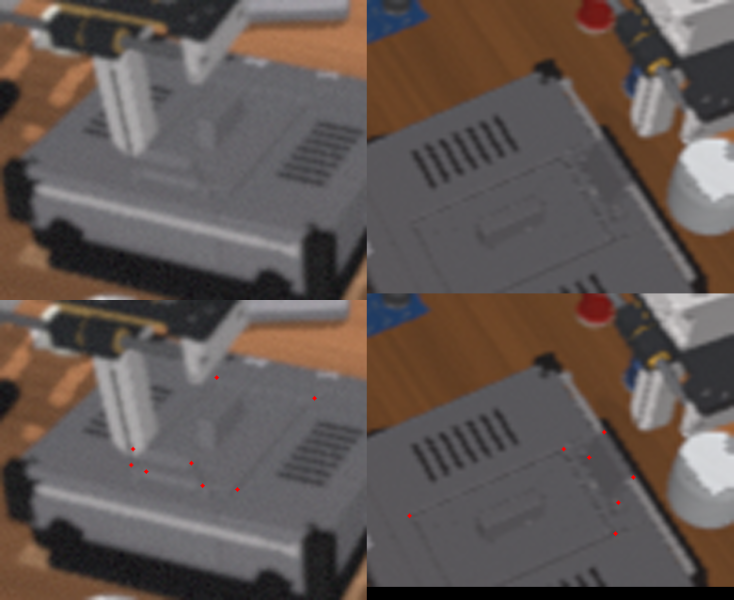

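```bash
python3 -m handwheel '[{"delta_pos":[0,20,0],"yaw":0},{"delta_pos":[0,32,0],"yaw":0},{"delta_pos":[0,37,0],"yaw":0},{"delta_pos":[0,37,0],"yaw":0},{"delta_pos":[0,37,0],"yaw":0}]'
python3 -m handwheel '[{"delta_pos":[0,0,5],"yaw":0},{"delta_pos":[0,1,10],"yaw":0},{"delta_pos":[0,2,14],"yaw":0},{"delta_pos":[0,3,18],"yaw":0},{"delta_pos":[0,3,22],"yaw":0}]'
python3 look2.py 19
```

```text
time: 18.35
tool_pos: [0.6734, -0.2045, 0.114]
ee_rot: [-1.571, 0.0, 1.523]
wrist_force: [0.4, -0.1, -0.6]
width: 0.0007
time: 18.85
tool_pos: [0.6518, -0.2035, 0.1115]
ee_rot: [-1.573, 0.001, 1.523]
wrist_force: [2.5, 0.1, 3.4]
width: 0.0002
[ 0.65117997 -0.20345115  0.11113181] [-1.57177141e+00  2.94638581e-04  1.52283650e+00] [ 2.45026331 -0.48464811  2.21406492] 18.95
```

View pics/l19.png

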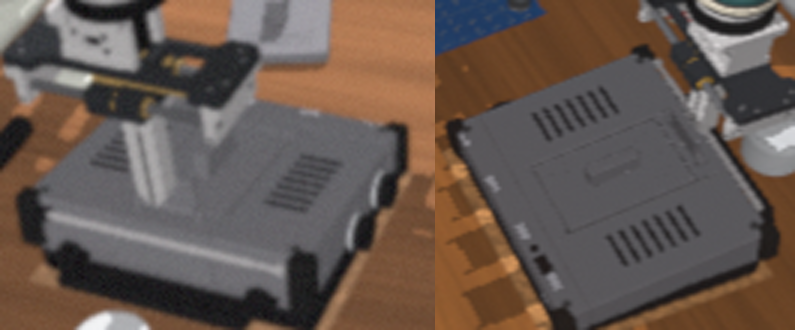

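```bash
python3 -m handwheel '[{"delta_pos":[0,1,4],"yaw":0},{"delta_pos":[0,1,8],"yaw":0},{"delta_pos":[0,2,12],"yaw":0},{"delta_pos":[0,2,16],"yaw":0},{"delta_pos":[0,3,20],"yaw":0},{"delta_pos":[0,3,24],"yaw":0},{"delta_pos":[0,3,26],"yaw":0},{"delta_pos":[0,3,26],"yaw":0}]'
python3 look2.py 20
```

```text
time: 19.75
tool_pos: [0.625, -0.2021, 0.1076]
ee_rot: [-1.571, -0.0, 1.523]
wrist_force: [-0.8, -0.3, 0.4]
width: 0.0003
[ 0.62538591 -0.20210016  0.10759714] [-1.57097690e+00 -1.35159936e-05  1.52299181e+00] [ 0.37521635  0.08656341 -0.77207377] 19.85
```

View pics/l20.png

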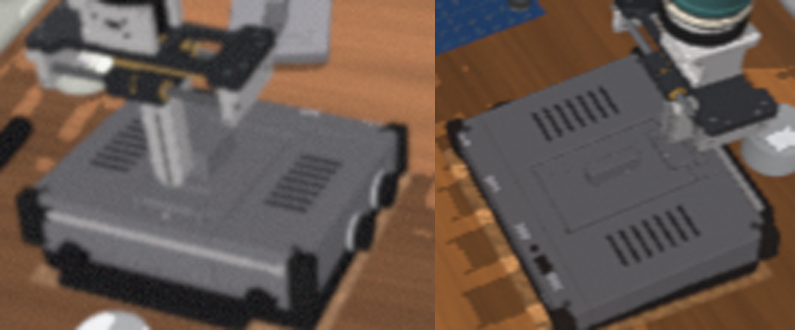

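```bash
python3 -m handwheel '[{"delta_pos":[0,-40,0],"yaw":0},{"delta_pos":[0,-85,10],"yaw":0},{"delta_pos":[0,-110,60],"yaw":0},{"delta_pos":[0,-120,110],"yaw":0},{"delta_pos":[40,-120,160],"yaw":0},{"delta_pos":[80,-120,200],"yaw":0},{"delta_pos":[80,-120,200],"yaw":0},{"delta_pos":[80,-120,200],"yaw":0}]'
python3 look2.py 21; python3 ov.py 21 2.0; python3 -c "
from h import *
snap('wrist','wrist21')"
```

```text
time: 20.65
tool_pos: [0.4281, -0.111, 0.2288]
ee_rot: [-1.573, 0.0, 1.525]
wrist_force: [-0.2, -0.2, -0.1]
width: 0.0006
[ 0.42989125 -0.11282082  0.22803351] [-1.57269793e+00  9.42723231e-04  1.52354634e+00] [-0.1165106  -0.04541415  0.22171118] 20.75
```

View pics/ov21.png

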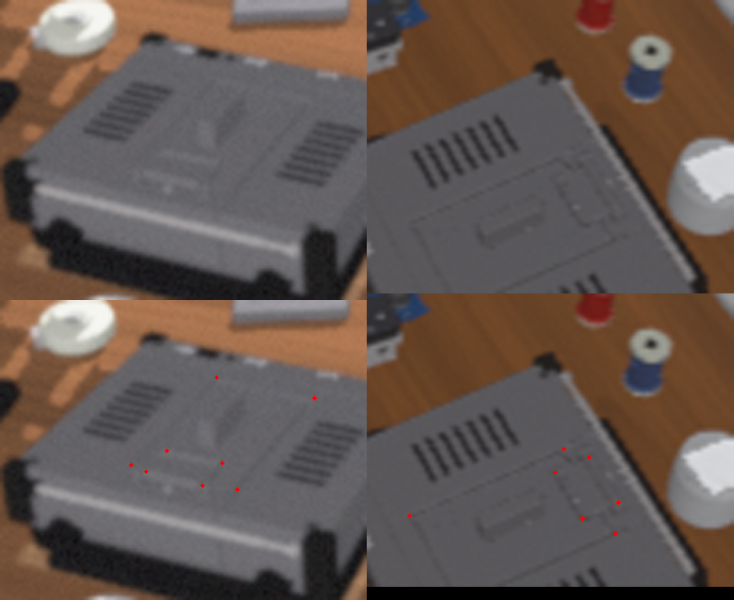

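View pics/side21.png

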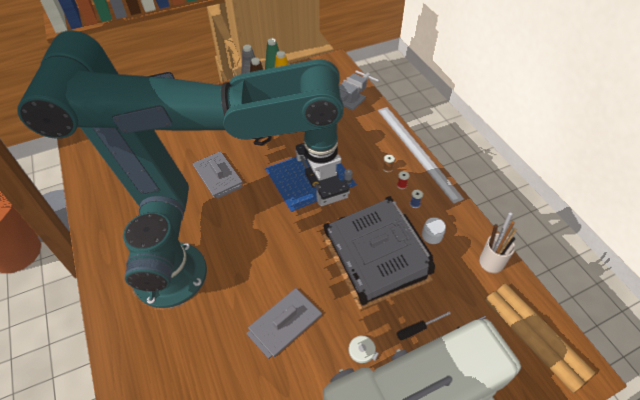

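View pics/scene21.png

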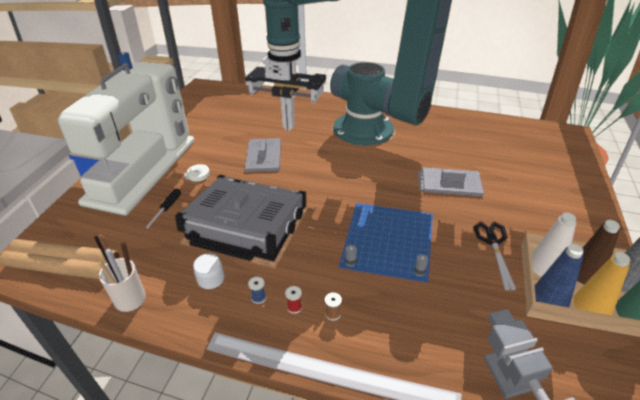

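The picture shows the flap down over the cover's edge: its tip corners sit on the 2.0 rad overlay in both views. The bystanders haven't moved. I'll touch the ridge lightly with the shut fingers to check its height (expected about 0.093).

```bash
python3 -m handwheel '[{"delta_pos":[-40,0,-40],"yaw":0},{"delta_pos":[-80,0,-80],"yaw":0},{"delta_pos":[-80,20,-125],"yaw":0},{"delta_pos":[-80,60,-165],"yaw":0},{"delta_pos":[-80,95,-188],"yaw":0},{"delta_pos":[-80,115,-188],"yaw":0},{"delta_pos":[-80,127,-188],"yaw":0},{"delta_pos":[-80,130,-188],"yaw":0},{"delta_pos":[-80,130,-188],"yaw":0}]'
for k in 1; do python3 -m handwheel '[{"delta_pos":[0,1,0],"yaw":0},{"delta_pos":[0,2,0],"yaw":0}]'; python3 -m handwheel '[{"delta_pos":[0,1,0],"yaw":0},{"delta_pos":[0,2,0],"yaw":0}]'; python3 -m handwheel '[{"delta_pos":[0,1,0],"yaw":0},{"delta_pos":[0,2,0],"yaw":0}]'; done
```

```text
time: 21.7
tool_pos: [0.6136, -0.2022, 0.0981]
ee_rot: [-1.571, 0.0, 1.522]
wrist_force: [0.4, 0.6, 0.7]
width: 0.0005
time: 21.9
tool_pos: [0.6142, -0.2021, 0.098]
ee_rot: [-1.575, 0.001, 1.523]
wrist_force: [0.3, 0.5, 0.1]
width: 0.0002
time: 22.1
tool_pos: [0.6136, -0.2016, 0.0944]
ee_rot: [-1.572, 0.0, 1.523]
wrist_force: [0.3, -0.4, -0.4]
width: 0.0004
time: 22.3
tool_pos: [0.6136, -0.2016, 0.0928]
ee_rot: [-1.572, 0.0, 1.523]
wrist_force: [-1.9, 1.1, 7.0]
width: 0.0006
```

```bash
python3 -m handwheel '[{"delta_pos":[0,-40,0],"yaw":0},{"delta_pos":[0,-85,0],"yaw":0},{"delta_pos":[0,-125,40],"yaw":0},{"delta_pos":[30,-125,80],"yaw":0},{"delta_pos":[80,-125,120],"yaw":0},{"delta_pos":[80,-125,160],"yaw":0},{"delta_pos":[80,-125,180],"yaw":0},{"delta_pos":[80,-125,180],"yaw":0}]'
python3 look2.py 22; python3 ov.py 22 2.0
```

```text
time: 23.1
tool_pos: [0.4355, -0.1123, 0.2172]
ee_rot: [-1.572, 0.001, 1.523]
wrist_force: [-0.5, 0.2, 0.3]
width: 0.0005
[ 0.43779154 -0.11312357  0.21681999] [-1.57253631e+00  3.36622223e-04  1.52276215e+00] [ 0.66363818 -1.24744296 -0.59371793] 23.2
```

View pics/ov22.png

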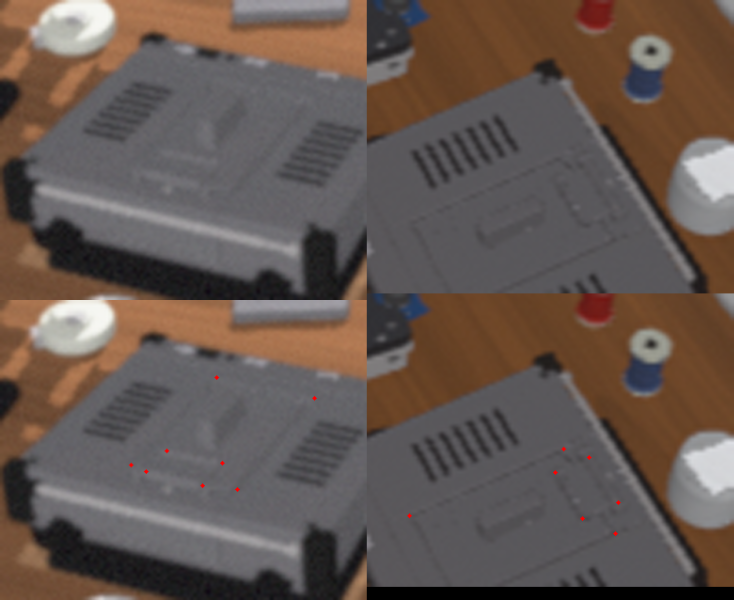

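The cover sits flush and the flap is down across its edge, with its corners on the overlay points. The arm is clear, so I'm handing in.

```bash
python3 -c "
from bench import robot
print(robot.close_job())"
```

```text
the job is handed in; nothing more can be done
None
```

The battery cover is back on, shut flush, with the catch snapped down across its edge. I handed the job in at about 23 s of the 59 s allowed, with the arm clear.

**How it was done:** The tool can't tilt, so I gripped the cover by its rib and pressed its catch end on the radio's near edge until it had turned about 35° in the jaws. I then hooked the lip under the ledge, swung the cover shut and pressed the catch edge home with the fingers closed. Last, I pushed the catch over from behind with about 2.5 N and it snapped down.

**Last checks:**
- **Cover:** pressing near the catch edge met a hard stop within about 1 mm of the height expected for flush.
- **Catch:** its thumb ridge stopped the fingers at 0.093 m, the height expected when it is fully down. Its corners also matched the 2.0 rad overlay in both camera views.
- **Other things on the bench:** they looked unmoved in the final pictures.
- **Force:** the highest wrist force I read was about 33 N, while tilting the cover against the radio.

**What disagreed:** the position fits of the cover in the jaws differed by a few mm from each other. The first try at the swing pulled the lip partly out from under the ledge, so I moved it back about 5 mm before going on. No check had failed by the time I handed in.

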